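# Fetch the optic mould from behind the colour canisters

### The job

The small brass optic mould stands at the back of the steel rack tray, hemmed in by a jar, a square tin and a cardboard tube. Stand all three on the black rubber mat, then set the mould upright and flat inside the ring of the steel mould stand, and only then put the jar, the tin and the tube back on the tray, upright, each where it stood at the start (within about a centimetre). Set everything down gently, without dropping it or knocking it over, and leave the glass tumbler and the jacks where they are.

Things in the scene. Friction and masses are not known exactly. Their poses are not given: they have to be found in the camera images.
- mould_mid (a point): Brass optic mould: an open round cup, outside diameter 56 mm, 56 mm tall, wall 4 mm, fluted inside, with a foot flange of diameter 64 mm and 6 mm thick; about 0.55 kg. It stands upright on the tray, lower than its neighbours, with only about 10 mm to each of them. The point is at its centre, 28 mm above its underside; z is up.
- jar_mid (a point): White plastic screw-top jar with a black cap, round, body diameter 56 mm, cap (top 24 mm) diameter 58 mm, 112 mm tall, about 0.3 kg. The point is at its centre, 56 mm above its underside; z is up.
- tin_mid (a point): Square bare-metal tin with flat top, 52 x 52 mm, 120 mm tall, about 0.35 kg. The point is at its centre, 60 mm above its underside; x and y are normal to its side faces, z is up.
- tube_mid (a point): Round brown cardboard tube canister with metal lid and foot, diameter 54 mm, 140 mm tall, about 0.25 kg. The point is at its centre, 70 mm above its underside; z is up.
- rack: Dark steel tray fixed on the bench, 190 mm (x) by 270 mm (y), floor 4 mm thick, rim to 16 mm above the bench at back and sides, open in front. Origin: centre of its underside; x points to its back, away from the robot, z up. The mould stands near the back; the other three stand one in front of it (-x), one at each side, centres about 72 mm from it, in changing order.
- mat: Flat black rubber mat fixed on the bench, 280 mm (x) by 140 mm (y), 4 mm thick: the side area for the things cleared away. Origin at the centre of its underside, x along its length, z up. It lies to the robot's left or right, on the opposite side from the mould stand.
- stand: Mould stand: a steel plate fixed on the bench, 130 x 130 mm and 8 mm thick, with a steel ring on it of inside diameter 92 mm, 6 mm thick and 8 mm high (its top 16 mm above the bench), into which the mould's foot goes with play all round. Origin at the centre of its underside, on the bench; z up.
- tumbler_mid (a point): Green glass tumbler, a bystander, rim diameter 72 mm, 105 mm tall, standing on the bench between the robot and the tray. The point is at its centre, 52 mm above its underside. To be left alone.
- jacks: Steel jacks (large two-bladed tongs), a bystander, 230 mm long, 45 mm wide, 12 mm thick, lying flat on the bench between the robot and the tray. Origin near mid-length at the bench, x along the blades. To be left alone.
Not all that is in view belongs to the job. Leave any orange or red look-alike of the part that bears jar_mid alone. Leave any blue look-alike of the part that bears tube_mid alone.

How it is judged:
By the outcome, as a careful person would: the job done as asked, in the order asked, and still so for the second after the job is handed in, with the robot touching nothing.
It also fails if it takes over 131 s, if anything falls off the work surface, if the arm or the gripper's body presses on something with over 40 N, if the wrist force passes 120 N, or if a joint passes its speed limit or range.

### The arm

A 7-joint arm with a two-finger parallel gripper is mounted at the origin on the work surface. World frame = base frame: x ahead of the robot, y to its left, z up, the work surface at z = 0. Lengths are in mm, angles in rad, forces in N, time in s.
With the tool pointing down it reaches from about 400 to 875 mm from the base axis. Payload 4.4 kg.
Tool frame: the origin (TCP) lies at the very end of the fingers, on their centre line; the grasp point (between the pads) lies 19 mm behind it; z points along the fingers, y is the direction in which the jaws open and shut (so a half turn about z gives the same grasp; the last joint's range is limited). The gripper opens to 85 mm and grips with 20 to 120 N. Pads are 22 mm wide; open, the fingers measure 114 mm over their backs; the gripper's body (76 mm by 85 mm) begins 54 mm behind the grasp point. The pads swing forward as they close: fully open they stand 13 mm farther back than shut.
Start: joints at [1.183, 0.628, 0.038, 1.517, -0.027, 0.996, -0.02], TCP at [205.608, -616.639, 193.213] pointing down, gripper open.
Joint ranges: [-3.06, 3.06], [-0.37, 2.12], [-1.25, 1.32], [0.18, 2.47], [-1.1, 4.24], [0.23, 1.98], [-2.94, 2.94]. Speed limits (rad/s): [2.57, 2.57, 3.14, 3.14, 3.14, 3.14, 3.14].

### API

Orientations are given as [roll, pitch, yaw] about the fixed x, y, z axes, in that order (R = Rz(yaw) Ry(pitch) Rx(roll)).
In Python, from cell import read_state, get_image, calibration, finish_job gives the robot as it stands. The module is installed in compiled form; this text tells all that it offers.
- The arm moves only by the tool apply_moves, never from a script. Its argument "increments" is a list of rows, each an object of numbers: "tx", "ty", "tz": the shift along the world's x, y, z in m; "rx", "ry", "rz": the turn, a rotation vector about the world's x, y, z in units of 5 degrees (1.0 is 5 degrees); "claw": the finger opening in m, from 0 to 0.0854. In form: [{"tx": .., "ty": .., "tz": .., "rx": .., "ry": .., "rz": .., "claw": ..}, ...]. A call has 1 to 12 rows; each row is the pose to reach, as a shift and turn from the pose commanded when the call began; what a row does not reach only later rows make up. A row lasts 1/10 s, in which the tool goes at most 50 mm and 8.59 degrees, less where a joint would pass 70% of its speed; a pose out of reach is approached as far as the arm can. A call with a gripper value outside its range is refused whole. The fingers move at their own pace and stop on an object; the grip force is fixed at half the most. Time passes only in rows, so rows that repeat a pose let the fingers close. It gives the time, the measured TCP pose, the force and the opening at its end, in the units of the state.
- read_state(): the state, without advancing time (a new reading comes with each control period).
- get_image(name): name is "side" or "top"; returns the picture (480x640x3 uint8, red, green, blue); there is no depth.
- calibration(name): a dict with "camera_matrix" (3x3 intrinsics, pixels), "origin" and "attitude" of the camera in the world. Camera axes: x right, y up, looking along -z (the intrinsics and any distortion apply to the point x, -y, -z); pixel columns grow to the right and rows downward; lengths in mm; the calibration is good to about 2 mm. A picture is of the moment at which its call begins. calibration takes no time and is no camera call.
- finish_job(): hands the job in, once; it reports no verdict.
The state is a dict: "clock": time; "qpos": joint angles; "qd": joint speeds; "tau": joint torques, N m; "eef_pos": TCP position; "tool_rot": TCP orientation; "force": force on the tool from outside, world axes, zero at the start; "torque": the same for the moment, N m; "width": finger opening in mm.
Only numpy, scipy, OpenCV 4.12 (cv2) and the standard library are available. Lean on these libraries where they do the work, as an engineer would, in place of code of your own. Each camera call takes 0.05 s, during which the arm holds its last target. There are 200 camera calls.

## Working session

There is one attempt and no reset: what is moved stays moved. The work goes in short steps, Python scripts to look and compute and a tool call to move; the robot and the scene stay as the last step left them, time stands still between calls to the robot, and variables do not carry over. Pictures are saved under pics/ and viewed, about 12 in all and at most 16, crops included, and the job is handed in when it is done.

Besides the shell and the picture viewer there is one more tool, called after "Request:" as name(argument=value, ...), one argument or row to a line, values as JSON. apply_moves: Moves the arm, as the interface text tells. Its arguments: {"type":"object","properties":{"increments":{"type":"array"}},"required":["increments"]}

```bash
mkdir -p pics
python3 - <<'E'
from cell import *
import cv2
for n in("side","top"):
    c=calibration(n);print(n,c)
    cv2.imwrite(f"pics/{n}0.png",get_image(n)[:,:,::-1])
print(read_state())
E
```

```text
side {'camera_matrix': array([[463.52129403,   0.        , 316.87238664],
       [  0.        , 463.52129403, 241.79135237],
       [  0.        ,   0.        ,   1.        ]]), 'origin': array([ 422.47244648, -487.19002572,  660.54331985]), 'attitude': array([ 0.70915628,  0.00692533, -0.16341388])}
top {'camera_matrix': array([[620.12149769,   0.        , 324.12703658],
       [  0.        , 620.12149769, 244.99624399],
       [  0.        ,   0.        ,   1.        ]]), 'origin': array([ 343.03340976,   16.79949909, 1295.56642353]), 'attitude': array([ 0.13547904,  0.0029285 , -1.59734863])}
{'clock': 0.1, 'qpos': array([ 1.18320464,  0.62924973,  0.03841951,  1.51823471, -0.02696349,
        0.99629329, -0.02001079]), 'qd': array([ 0.00232412, -0.00085047,  0.00058704, -0.00251761, -0.00046526,
        0.0011236 ,  0.00140234]), 'tau': array([ 2.77262530e-03, -5.64538407e+01,  1.23061717e+00, -1.93974119e+01,
        1.13212253e-02,  5.48226977e-03, -1.55745880e-05]), 'eef_pos': array([ 205.41542543, -616.05300101,  192.39381735]), 'tool_rot': array([-3.13992516e+00,  3.15309097e-05,  3.21821971e-01]), 'force': array([ 0.50308066, -0.23331957,  0.30253878]), 'torque': array([-0.00190527, -0.007966  ,  0.00457149]), 'width': 85.60766829954235}
```

View pics/top0.png

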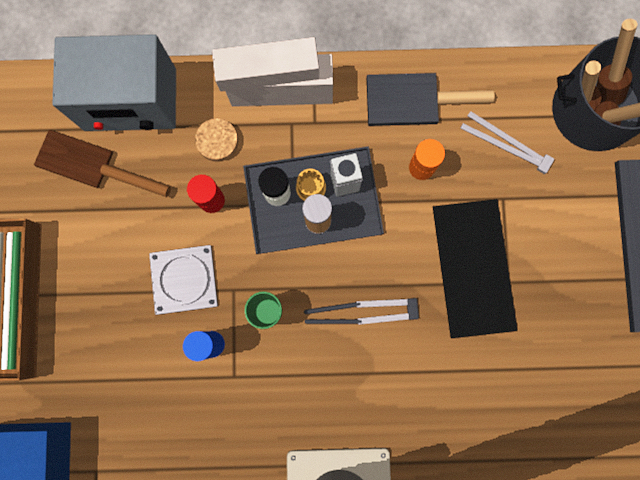

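View pics/side0.png

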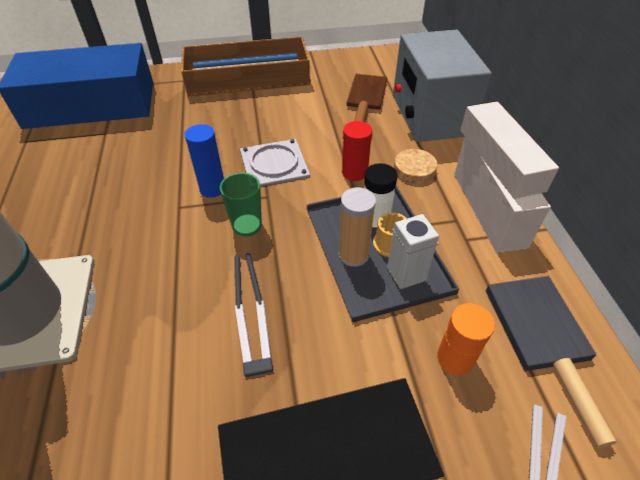

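The top view shows the tray at about (315,200), with the jar at (274,185), mould (311,183), tin (346,172) and tube (317,210). The stand is at (184,279) on the robot's left, the mat at (475,268) on its right. Next I enlarge for measurement.

```bash
cat > h.py <<'E'
import numpy as np, cv2
from scipy.spatial.transform import Rotation as R
from cell import *
C={n:calibration(n) for n in("side","top")}
def ray(n,u,v):
    c=C[n];K=c["camera_matrix"]
    d=np.array([(u-K[0,2])/K[0,0],-(v-K[1,2])/K[1,1],-1])
    return c["origin"],R.from_euler("xyz",c["attitude"]).apply(d)
def at(n,u,v,z):
    o,d=ray(n,u,v);return o+d*(z-o[2])/d[2]
def proj(n,p):
    c=C[n];K=c["camera_matrix"]
    q=R.from_euler("xyz",c["attitude"]).inv().apply(np.array(p,float)-c["origin"])
    q=q*[1,-1,-1];q=q@K.T;return q[...,:2]/q[...,2:]
def crop(src,x,y,w,h,s,out):
    im=cv2.imread(src) if isinstance(src,str) else src[:,:,::-1]
    im=cv2.resize(im[y:y+h,x:x+w],None,fx=s,fy=s,interpolation=cv2.INTER_CUBIC)
    for k in range(0,w,10): cv2.putText(im,str(x+k) if k%20==0 else "",(k*s,8),0,.3,(0,255,255));cv2.line(im,(k*s,10),(k*s,14),(0,255,255))
    for k in range(0,h,10): cv2.putText(im,str(y+k),(0,k*s+4),0,.3,(0,255,255))
    cv2.imwrite(out,im)
E
python3 - <<'E'
from h import *
crop("pics/top0.png",235,140,155,118,5,"pics/t1.png")
crop("pics/side0.png",300,155,160,120,5,"pics/s1.png")
for n,(a,b) in dict(standTL=(150,252),TR=(212,246),BR=(217,306),BL=(155,314)).items(): print(n,at("top",a,b,8).round(1))
for a,b in((433,207),(503,200),(517,331),(450,338)): print("mat",at("top",a,b,4).round(1))
print("ring",at("top",185,278.5,16).round(1))
E
```

```text
standTL [513.6 380.8   8. ]
TR [522.8 250.9   8. ]
BR [397.2 240.8   8. ]
BL [384.2 369.    8. ]
mat [ 594.1 -216.8    4. ]
mat [ 605.2 -365.9    4. ]
mat [ 329.6 -376.7    4. ]
mat [ 319. -238.    4.]
ring [455.3 305.5  16. ]
```

View pics/t1.png

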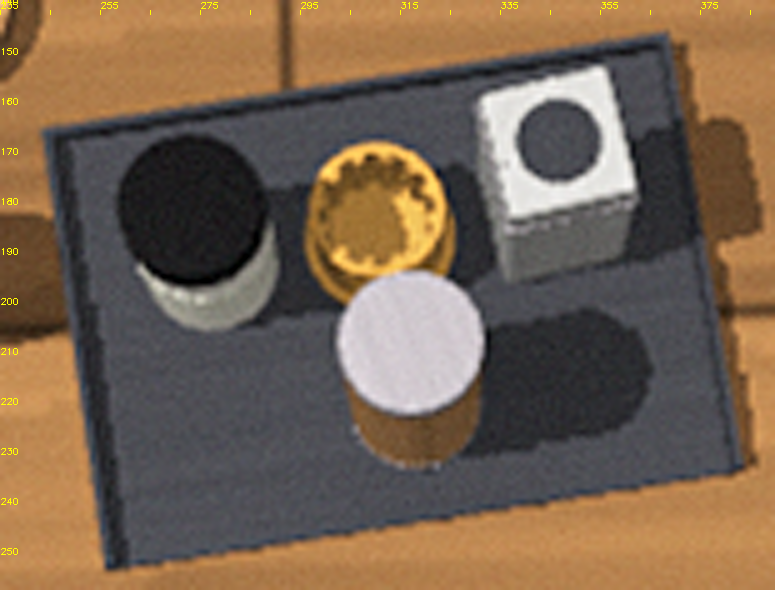

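View pics/s1.png

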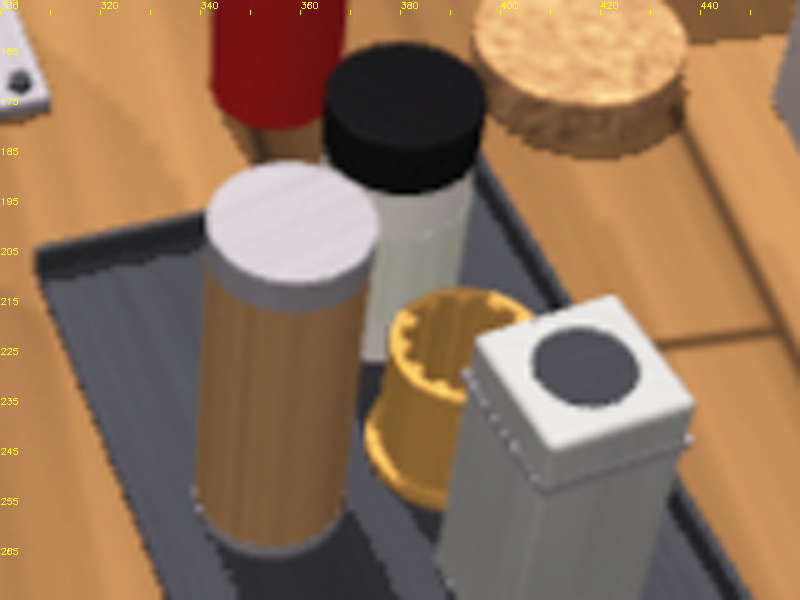

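Run:
```python
from h import *
T=dict(jar=((273.2,181.4),(380.4,173.6),116),tube=((316.7,208.2),(358,198.9),144),tin=((345.8,168.7),(416.3,229),124),mould=((310,181.7),(393.6,223.2),60))
for n,(t,s,z) in T.items(): print(n,at("top",*t,z).round(1),at("side",*s,z).round(1))
f=lambda x,y:(235+x/5-.4,140+y/5-.4)
cs=[at("top",*f(*c),124)[:2] for c in((478,100),(607,67),(637,193),(503,222))]
for i in range(4):
    d=cs[(i+1)%4]-cs[i];print("tin edge top",np.linalg.norm(d).round(1),np.degrees(np.arctan2(d[1],d[0])).round(1)%90)
f=lambda x,y:(300+x/5-.4,155+y/5-.4)
cs=[at("side",*f(*c),124)[:2] for c in((474,340),(615,295),(693,403),(552,450))]
for i in range(4):
    d=cs[(i+1)%4]-cs[i];print("tin edge side",np.linalg.norm(d).round(1),np.degrees(np.arctan2(d[1],d[0])).round(1)%90)
f=lambda x,y:(235+x/5-.4,140+y/5-.4)
for c in((45,130),(668,36),(742,468),(107,568)):print("rack",at("top",*f(*c),16 if c[1]<200 else 10).round(1))
crop("pics/top0.png",140,235,85,85,7,"pics/t2.png")
crop("pics/side0.png",235,130,80,60,8,"pics/s2.png")
for n,p,z in(("tumb",(263,309),105),("blue",(209,345),140),("red",(202,188),112),("orange",(430,152),112)): print(n,at("top",*p,z).round(0))
for p in((305,308),(305,322),(419,297),(419,320)):print("jacks",at("top",*p,12).round())
```

```text
jar [631.5 111.8 116. ] [631.4 112.4 116. ]
tube [570.6  28.2 144. ] [570.3  28.5 144. ]
tin [650.9 -30.  124. ] [650.8 -32.5 124. ]
mould [642.5  41.3  60. ] [642.8  41.8  60. ]
tin edge top 51.9 13.200000000000003
tin edge top 51.5 11.099999999999994
tin edge top 53.1 10.900000000000006
tin edge top 49.4 9.7
tin edge side 51.2 13.0
tin edge side 49.4 10.900000000000006
tin edge side 49.5 12.800000000000011
tin edge side 49.3 12.900000000000006
rack [691.9 182.1  16. ]
rack [725.8 -83.4  16. ]
rack [ 539.9 -108.2   10. ]
rack [504.9 158.6  10. ]
tumb [385. 136. 105.]
blue [321. 233. 140.]
red [623. 251. 112.]
orange [ 683. -197.  112.]
jacks [388.  59.  12.]
jacks [359.  59.  12.]
jacks [ 404. -177.   12.]
jacks [ 357. -175.   12.]
```

View pics/t2.png

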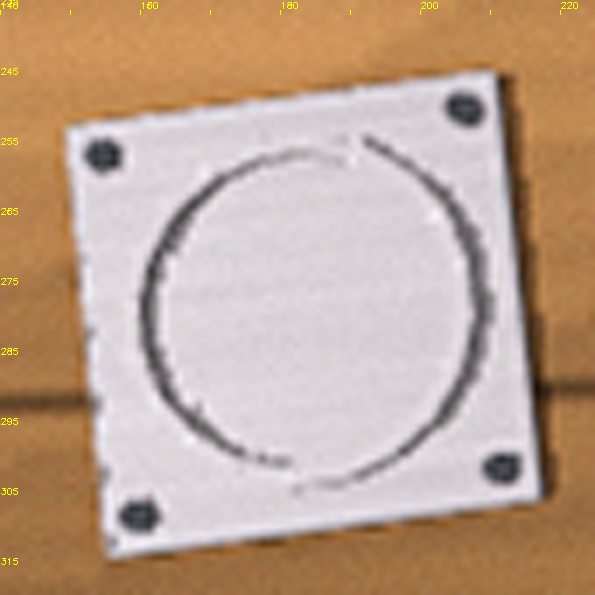

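View pics/s2.png

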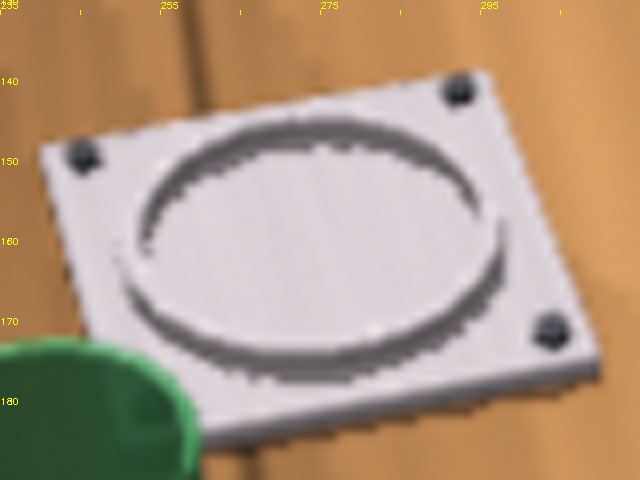

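Run:
```python
from h import *
print(at("top",182.9,279.2,8),at("side",274.2,159.9,8))
```

```text
[454.6863155  311.64355417   8.        ] [455.46613865 314.79275254   8.        ]
```

Request:
apply_moves(
  increments=[
    {"tx": 0.365, "ty": 0.645, "tz": 0.01, "rz": -2.2, "claw": 0.085},
    {"tx": 0.365, "ty": 0.645, "tz": 0.01, "rz": -2.2, "claw": 0.085},
    {"tx": 0.365, "ty": 0.645, "tz": 0.01, "rz": -2.2, "claw": 0.085},
    {"tx": 0.365, "ty": 0.645, "tz": 0.01, "rz": -2.2, "claw": 0.085},
    {"tx": 0.365, "ty": 0.645, "tz": 0.01, "rz": -2.2, "claw": 0.085},
    {"tx": 0.365, "ty": 0.645, "tz": 0.01, "rz": -2.2, "claw": 0.085},
    {"tx": 0.365, "ty": 0.645, "tz": 0.01, "rz": -2.2, "claw": 0.085},
    {"tx": 0.365, "ty": 0.645, "tz": 0.01, "rz": -2.2, "claw": 0.085},
    {"tx": 0.365, "ty": 0.645, "tz": 0.01, "rz": -2.2, "claw": 0.085},
    {"tx": 0.365, "ty": 0.645, "tz": 0.01, "rz": -2.2, "claw": 0.085},
    {"tx": 0.365, "ty": 0.645, "tz": 0.01, "rz": -2.2, "claw": 0.085},
    {"tx": 0.365, "ty": 0.645, "tz": 0.01, "rz": -2.2, "claw": 0.085},
  ],
)

```text
$.increments[0]: bad value
```

Request:
apply_moves(
  increments=[
    {"tx": 0.365, "ty": 0.645, "tz": 0.01, "rx": 0, "ry": 0, "rz": -2.2, "claw": 0.085},
    {"tx": 0.365, "ty": 0.645, "tz": 0.01, "rx": 0, "ry": 0, "rz": -2.2, "claw": 0.085},
    {"tx": 0.365, "ty": 0.645, "tz": 0.01, "rx": 0, "ry": 0, "rz": -2.2, "claw": 0.085},
    {"tx": 0.365, "ty": 0.645, "tz": 0.01, "rx": 0, "ry": 0, "rz": -2.2, "claw": 0.085},
  ],
)

```text
clock: 0.5
eef_pos: [304.6, -440.5, 195.6]
tool_rot: [-3.141, 0.0, 0.129]
force: [1.1, -0.1, 0.6]
width: 84.9
```

Request:
apply_moves(
  increments=[
    {"tx": 0.266, "ty": 0.469, "tz": 0.0, "rx": 0, "ry": 0, "rz": 0, "claw": 0.085},
    {"tx": 0.266, "ty": 0.469, "tz": 0.0, "rx": 0, "ry": 0, "rz": 0, "claw": 0.085},
    {"tx": 0.266, "ty": 0.469, "tz": 0.0, "rx": 0, "ry": 0, "rz": 0, "claw": 0.085},
    {"tx": 0.266, "ty": 0.469, "tz": 0.0, "rx": 0, "ry": 0, "rz": 0, "claw": 0.085},
    {"tx": 0.266, "ty": 0.469, "tz": 0.0, "rx": 0, "ry": 0, "rz": 0, "claw": 0.085},
    {"tx": 0.266, "ty": 0.469, "tz": 0.0, "rx": 0, "ry": 0, "rz": 0, "claw": 0.085},
    {"tx": 0.266, "ty": 0.469, "tz": 0.0, "rx": 0, "ry": 0, "rz": 0, "claw": 0.085},
    {"tx": 0.266, "ty": 0.469, "tz": 0.0, "rx": 0, "ry": 0, "rz": 0, "claw": 0.085},
    {"tx": 0.266, "ty": 0.469, "tz": 0.0, "rx": 0, "ry": 0, "rz": 0, "claw": 0.085},
    {"tx": 0.266, "ty": 0.469, "tz": 0.0, "rx": 0, "ry": 0, "rz": 0, "claw": 0.085},
    {"tx": 0.266, "ty": 0.469, "tz": 0.0, "rx": 0, "ry": 0, "rz": 0, "claw": 0.085},
    {"tx": 0.266, "ty": 0.469, "tz": 0.0, "rx": 0, "ry": 0, "rz": 0, "claw": 0.085},
  ],
)

```text
clock: 1.7
eef_pos: [572.2, 34.3, 195.3]
tool_rot: [-3.138, -0.002, 0.139]
force: [-0.4, 0.4, 0.4]
width: 85.3
```

Request:
apply_moves(
  increments=[
    {"tx": 0.0, "ty": 0.0, "tz": -0.02, "rx": 0, "ry": 0, "rz": 0, "claw": 0.085},
    {"tx": 0.0, "ty": 0.0, "tz": -0.03, "rx": 0, "ry": 0, "rz": 0, "claw": 0.085},
    {"tx": 0.0, "ty": 0.0, "tz": -0.03, "rx": 0, "ry": 0, "rz": 0, "claw": 0.085},
    {"tx": 0.0, "ty": 0.0, "tz": -0.03, "rx": 0, "ry": 0, "rz": 0, "claw": 0.085},
  ],
)

```text
clock: 2.1
eef_pos: [569.9, 25.7, 165.9]
tool_rot: [3.141, 0.001, 0.129]
force: [-0.5, -0.8, -0.4]
width: 85.3
```

Request:
apply_moves(
  increments=[
    {"tx": 0.0005, "ty": 0.002, "tz": -0.02, "rx": 0, "ry": 0, "rz": 0, "claw": 0.085},
    {"tx": 0.0005, "ty": 0.002, "tz": -0.045, "rx": 0, "ry": 0, "rz": 0, "claw": 0.085},
    {"tx": 0.0005, "ty": 0.002, "tz": -0.07, "rx": 0, "ry": 0, "rz": 0, "claw": 0.085},
    {"tx": 0.0005, "ty": 0.002, "tz": -0.081, "rx": 0, "ry": 0, "rz": 0, "claw": 0.085},
    {"tx": 0.0005, "ty": 0.002, "tz": -0.081, "rx": 0, "ry": 0, "rz": 0, "claw": 0.085},
    {"tx": 0.0005, "ty": 0.002, "tz": -0.081, "rx": 0, "ry": 0, "rz": 0, "claw": 0.04},
    {"tx": 0.0005, "ty": 0.002, "tz": -0.081, "rx": 0, "ry": 0, "rz": 0, "claw": 0.04},
    {"tx": 0.0005, "ty": 0.002, "tz": -0.081, "rx": 0, "ry": 0, "rz": 0, "claw": 0.04},
    {"tx": 0.0005, "ty": 0.002, "tz": -0.081, "rx": 0, "ry": 0, "rz": 0, "claw": 0.04},
    {"tx": 0.0005, "ty": 0.002, "tz": -0.081, "rx": 0, "ry": 0, "rz": 0, "claw": 0.04},
  ],
)

```text
clock: 3.1
eef_pos: [571.8, 28.4, 86.8]
tool_rot: [3.141, -0.003, 0.13]
force: [-0.6, -0.4, 5.6]
width: 51.8
```

Request:
apply_moves(
  increments=[
    {"tx": 0.0, "ty": 0.0, "tz": 0.0, "rx": 0, "ry": 0, "rz": 0, "claw": 0.04},
    {"tx": 0.0, "ty": 0.0, "tz": 0.01, "rx": 0, "ry": 0, "rz": 0, "claw": 0.04},
    {"tx": 0.0, "ty": 0.0, "tz": 0.03, "rx": 0, "ry": 0, "rz": 0, "claw": 0.04},
    {"tx": 0.0, "ty": 0.0, "tz": 0.05, "rx": 0, "ry": 0, "rz": 0, "claw": 0.04},
    {"tx": 0.0, "ty": 0.0, "tz": 0.06, "rx": 0, "ry": 0, "rz": 0, "claw": 0.04},
  ],
)

```text
clock: 3.6
eef_pos: [571.7, 28.5, 147.2]
tool_rot: [3.141, -0.003, 0.13]
force: [0.1, -0.3, -3.2]
width: 52.1
```

Request:
apply_moves(
  increments=[
    {"tx": -0.01, "ty": -0.017, "tz": 0.0, "rx": 0, "ry": 0, "rz": 0, "claw": 0.04},
    {"tx": -0.03, "ty": -0.05, "tz": 0.0, "rx": 0, "ry": 0, "rz": 0, "claw": 0.04},
    {"tx": -0.052, "ty": -0.088, "tz": 0.0, "rx": 0, "ry": 0, "rz": 0, "claw": 0.04},
    {"tx": -0.074, "ty": -0.125, "tz": 0.0, "rx": 0, "ry": 0, "rz": 0, "claw": 0.04},
    {"tx": -0.096, "ty": -0.162, "tz": 0.0, "rx": 0, "ry": 0, "rz": 0, "claw": 0.04},
    {"tx": -0.118, "ty": -0.2, "tz": 0.0, "rx": 0, "ry": 0, "rz": 0, "claw": 0.04},
    {"tx": -0.14, "ty": -0.237, "tz": 0.0, "rx": 0, "ry": 0, "rz": 0, "claw": 0.04},
    {"tx": -0.162, "ty": -0.274, "tz": 0.0, "rx": 0, "ry": 0, "rz": 0, "claw": 0.04},
    {"tx": -0.18, "ty": -0.304, "tz": 0.0, "rx": 0, "ry": 0, "rz": 0, "claw": 0.04},
    {"tx": -0.192, "ty": -0.324, "tz": 0.0, "rx": 0, "ry": 0, "rz": 0, "claw": 0.04},
    {"tx": -0.198, "ty": -0.333, "tz": 0.0, "rx": 0, "ry": 0, "rz": 0, "claw": 0.04},
    {"tx": -0.198, "ty": -0.333, "tz": -0.01, "rx": 0, "ry": 0, "rz": 0, "claw": 0.04},
  ],
)

```text
clock: 4.8
eef_pos: [372.0, -306.3, 135.3]
tool_rot: [3.14, -0.001, 0.126]
force: [0.8, 0.7, -2.9]
width: 51.7
```

Run:
```python
from h import *
im=get_image("side");cv2.imwrite("pics/s3.png",im[:,:,::-1]);s=read_state();print(s["eef_pos"],s["width"],s["force"])
```

```text
[ 371.92198456 -303.82996629  133.30572346] 52.09748082119043 [-0.62918677 -0.22611186 -3.7416543 ]
```

View pics/s3.png

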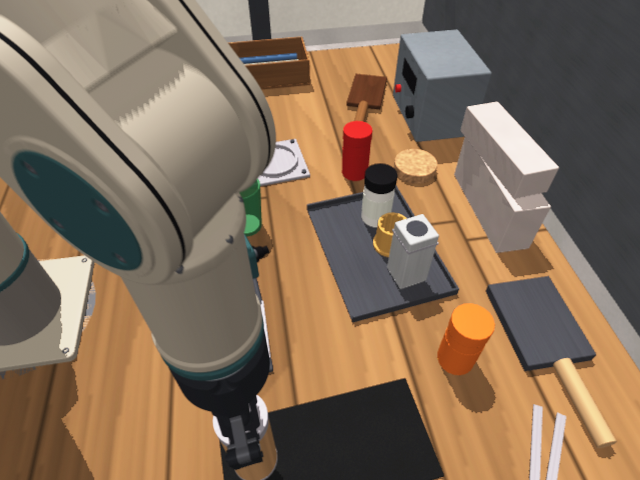

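Request:
apply_moves(
  increments=[
    {"tx": 0, "ty": 0, "tz": -0.02, "rx": 0, "ry": 0, "rz": 0, "claw": 0.04},
    {"tx": 0, "ty": 0, "tz": -0.036, "rx": 0, "ry": 0, "rz": 0, "claw": 0.04},
    {"tx": 0, "ty": 0, "tz": -0.043, "rx": 0, "ry": 0, "rz": 0, "claw": 0.04},
    {"tx": 0, "ty": 0, "tz": -0.046, "rx": 0, "ry": 0, "rz": 0, "claw": 0.04},
    {"tx": 0, "ty": 0, "tz": -0.048, "rx": 0, "ry": 0, "rz": 0, "claw": 0.04},
    {"tx": 0, "ty": 0, "tz": -0.049, "rx": 0, "ry": 0, "rz": 0, "claw": 0.04},
    {"tx": 0, "ty": 0, "tz": -0.049, "rx": 0, "ry": 0, "rz": 0, "claw": 0.04},
  ],
)

```text
clock: 5.55
eef_pos: [373.0, -304.0, 86.8]
tool_rot: [-3.141, -0.001, 0.131]
force: [-0.9, 2.1, 3.5]
width: 51.8
```

Request:
apply_moves(
  increments=[
    {"tx": 0, "ty": 0, "tz": 0, "rx": 0, "ry": 0, "rz": 0, "claw": 0.056},
    {"tx": 0, "ty": 0, "tz": 0, "rx": 0, "ry": 0, "rz": 0, "claw": 0.06},
    {"tx": 0, "ty": 0, "tz": 0, "rx": 0, "ry": 0, "rz": 0, "claw": 0.085},
    {"tx": 0, "ty": 0, "tz": 0, "rx": 0, "ry": 0, "rz": 0, "claw": 0.085},
    {"tx": 0, "ty": 0, "tz": 0, "rx": 0, "ry": 0, "rz": 0, "claw": 0.085},
    {"tx": 0, "ty": 0, "tz": 0.02, "rx": 0, "ry": 0, "rz": 0, "claw": 0.085},
    {"tx": 0, "ty": 0, "tz": 0.06, "rx": 0, "ry": 0, "rz": 0, "claw": 0.085},
    {"tx": 0, "ty": 0, "tz": 0.1, "rx": 0, "ry": 0, "rz": 0, "claw": 0.085},
    {"tx": 0, "ty": 0, "tz": 0.12, "rx": 0, "ry": 0, "rz": 0, "claw": 0.085},
  ],
)

```text
clock: 6.45
eef_pos: [373.8, -305.6, 209.0]
tool_rot: [3.138, -0.003, 0.13]
force: [0.5, 0.0, -0.7]
width: 85.0
```

Request:
apply_moves(
  increments=[
    {"tx": 0.015, "ty": 0.015, "tz": 0, "rx": 0, "ry": 0, "rz": 1.5, "claw": 0.085},
    {"tx": 0.04, "ty": 0.04, "tz": 0, "rx": 0, "ry": 0, "rz": 3.2, "claw": 0.085},
    {"tx": 0.07, "ty": 0.07, "tz": 0, "rx": 0, "ry": 0, "rz": 4.9, "claw": 0.085},
    {"tx": 0.1, "ty": 0.1, "tz": 0, "rx": 0, "ry": 0, "rz": 6.6, "claw": 0.085},
    {"tx": 0.13, "ty": 0.13, "tz": 0, "rx": 0, "ry": 0, "rz": 8.3, "claw": 0.085},
    {"tx": 0.16, "ty": 0.16, "tz": 0, "rx": 0, "ry": 0, "rz": 10, "claw": 0.085},
    {"tx": 0.19, "ty": 0.19, "tz": 0, "rx": 0, "ry": 0, "rz": 11.7, "claw": 0.085},
    {"tx": 0.22, "ty": 0.215, "tz": 0, "rx": 0, "ry": 0, "rz": 13.4, "claw": 0.085},
    {"tx": 0.245, "ty": 0.24, "tz": 0, "rx": 0, "ry": 0, "rz": 15.1, "claw": 0.085},
    {"tx": 0.265, "ty": 0.26, "tz": 0, "rx": 0, "ry": 0, "rz": 16.8, "claw": 0.085},
    {"tx": 0.278, "ty": 0.272, "tz": 0, "rx": 0, "ry": 0, "rz": 18.3, "claw": 0.085},
    {"tx": 0.278, "ty": 0.2735, "tz": -0.01, "rx": 0, "ry": 0, "rz": 18.9, "claw": 0.085},
  ],
)

```text
clock: 7.65
eef_pos: [653.2, -27.7, 196.5]
tool_rot: [3.137, -0.002, 1.786]
force: [-1.2, -0.1, -0.5]
width: 84.9
```

Request:
apply_moves(
  increments=[
    {"tx": 0, "ty": 0, "tz": -0.02, "rx": 0, "ry": 0, "rz": 0, "claw": 0.085},
    {"tx": 0, "ty": 0, "tz": -0.04, "rx": 0, "ry": 0, "rz": 0, "claw": 0.085},
    {"tx": 0, "ty": 0, "tz": -0.04, "rx": 0, "ry": 0, "rz": 0, "claw": 0.085},
    {"tx": 0, "ty": 0, "tz": -0.04, "rx": 0, "ry": 0, "rz": 0, "claw": 0.085},
  ],
)

```text
clock: 8.05
eef_pos: [650.5, -31.2, 155.9]
tool_rot: [-3.141, -0.0, 1.779]
force: [-0.4, 0.3, -0.1]
width: 85.0
```

Request:
apply_moves(
  increments=[
    {"tx": 0, "ty": 0, "tz": -0.02, "rx": 0, "ry": 0, "rz": 0, "claw": 0.085},
    {"tx": 0, "ty": 0, "tz": -0.045, "rx": 0, "ry": 0, "rz": 0, "claw": 0.085},
    {"tx": 0, "ty": 0, "tz": -0.07, "rx": 0, "ry": 0, "rz": 0, "claw": 0.085},
    {"tx": 0, "ty": 0, "tz": -0.086, "rx": 0, "ry": 0, "rz": 0, "claw": 0.085},
    {"tx": 0, "ty": 0, "tz": -0.094, "rx": 0, "ry": 0, "rz": 0, "claw": 0.085},
    {"tx": 0, "ty": 0, "tz": -0.094, "rx": 0, "ry": 0, "rz": 0, "claw": 0.085},
    {"tx": 0, "ty": 0, "tz": -0.094, "rx": 0, "ry": 0, "rz": 0, "claw": 0.04},
    {"tx": 0, "ty": 0, "tz": -0.094, "rx": 0, "ry": 0, "rz": 0, "claw": 0.04},
    {"tx": 0, "ty": 0, "tz": -0.094, "rx": 0, "ry": 0, "rz": 0, "claw": 0.04},
    {"tx": 0, "ty": 0, "tz": -0.094, "rx": 0, "ry": 0, "rz": 0, "claw": 0.04},
    {"tx": 0, "ty": 0, "tz": -0.094, "rx": 0, "ry": 0, "rz": 0, "claw": 0.04},
    {"tx": 0, "ty": 0, "tz": -0.094, "rx": 0, "ry": 0, "rz": 0, "claw": 0.04},
  ],
)

```text
clock: 9.25
eef_pos: [651.5, -31.1, 63.5]
tool_rot: [3.139, 0.001, 1.779]
force: [-0.8, 0.1, 6.5]
width: 51.1
```

Request:
apply_moves(
  increments=[
    {"tx": 0, "ty": 0, "tz": 0.01, "rx": 0, "ry": 0, "rz": 0, "claw": 0.04},
    {"tx": 0, "ty": 0, "tz": 0.03, "rx": 0, "ry": 0, "rz": 0, "claw": 0.04},
    {"tx": 0, "ty": 0, "tz": 0.05, "rx": 0, "ry": 0, "rz": 0, "claw": 0.04},
    {"tx": 0, "ty": 0, "tz": 0.06, "rx": 0, "ry": 0, "rz": 0, "claw": 0.04},
    {"tx": 0, "ty": 0, "tz": 0.06, "rx": 0, "ry": 0, "rz": 0, "claw": 0.04},
  ],
)

```text
clock: 9.75
eef_pos: [651.6, -31.1, 123.5]
tool_rot: [3.139, 0.001, 1.779]
force: [0.6, 0.2, -3.8]
width: 50.8
```

Request:
apply_moves(
  increments=[
    {"tx": -0.01, "ty": -0.015, "tz": 0, "rx": 0, "ry": 0, "rz": -1, "claw": 0.04},
    {"tx": -0.028, "ty": -0.04, "tz": 0, "rx": 0, "ry": 0, "rz": -2.6, "claw": 0.04},
    {"tx": -0.046, "ty": -0.066, "tz": 0, "rx": 0, "ry": 0, "rz": -4.3, "claw": 0.04},
    {"tx": -0.064, "ty": -0.092, "tz": 0, "rx": 0, "ry": 0, "rz": -6, "claw": 0.04},
    {"tx": -0.082, "ty": -0.118, "tz": 0, "rx": 0, "ry": 0, "rz": -7.7, "claw": 0.04},
    {"tx": -0.1, "ty": -0.144, "tz": 0, "rx": 0, "ry": 0, "rz": -9.4, "claw": 0.04},
    {"tx": -0.118, "ty": -0.17, "tz": 0, "rx": 0, "ry": 0, "rz": -11.1, "claw": 0.04},
    {"tx": -0.136, "ty": -0.196, "tz": 0, "rx": 0, "ry": 0, "rz": -12.8, "claw": 0.04},
    {"tx": -0.154, "ty": -0.222, "tz": 0, "rx": 0, "ry": 0, "rz": -14.5, "claw": 0.04},
    {"tx": -0.17, "ty": -0.245, "tz": 0, "rx": 0, "ry": 0, "rz": -16.2, "claw": 0.04},
    {"tx": -0.181, "ty": -0.261, "tz": 0, "rx": 0, "ry": 0, "rz": -17.9, "claw": 0.04},
    {"tx": -0.186, "ty": -0.269, "tz": 0, "rx": 0, "ry": 0, "rz": -18.9, "claw": 0.04},
  ],
)

```text
clock: 10.95
eef_pos: [461.9, -302.0, 121.0]
tool_rot: [-3.142, 0.003, 0.122]
force: [0.5, -0.1, -2.6]
width: 50.7
```

Request:
apply_moves(
  increments=[
    {"tx": 0, "ty": 0, "tz": 0, "rx": 0, "ry": 0, "rz": 0, "claw": 0.04},
    {"tx": 0, "ty": 0, "tz": -0.015, "rx": 0, "ry": 0, "rz": 0, "claw": 0.04},
    {"tx": 0, "ty": 0, "tz": -0.035, "rx": 0, "ry": 0, "rz": 0, "claw": 0.04},
    {"tx": 0, "ty": 0, "tz": -0.048, "rx": 0, "ry": 0, "rz": 0, "claw": 0.04},
    {"tx": 0, "ty": 0, "tz": -0.055, "rx": 0, "ry": 0, "rz": 0, "claw": 0.04},
    {"tx": 0, "ty": 0, "tz": -0.058, "rx": 0, "ry": 0, "rz": 0, "claw": 0.04},
    {"tx": 0, "ty": 0, "tz": -0.059, "rx": 0, "ry": 0, "rz": 0, "claw": 0.04},
    {"tx": 0, "ty": 0, "tz": -0.059, "rx": 0, "ry": 0, "rz": 0, "claw": 0.04},
  ],
)

```text
clock: 11.75
eef_pos: [465.0, -299.8, 63.6]
tool_rot: [3.142, -0.001, 0.131]
force: [0.5, 0.6, -2.3]
width: 51.0
```

Request:
apply_moves(
  increments=[
    {"tx": 0, "ty": 0, "tz": -0.001, "rx": 0, "ry": 0, "rz": 0, "claw": 0.04},
    {"tx": 0, "ty": 0, "tz": -0.0015, "rx": 0, "ry": 0, "rz": 0, "claw": 0.04},
    {"tx": 0, "ty": 0, "tz": -0.0015, "rx": 0, "ry": 0, "rz": 0, "claw": 0.04},
  ],
)

```text
clock: 12.05
eef_pos: [465.2, -299.8, 63.4]
tool_rot: [3.141, -0.001, 0.13]
force: [-3.3, 4.0, 13.1]
width: 50.7
```

Request:
apply_moves(
  increments=[
    {"tx": 0, "ty": 0, "tz": 0, "rx": 0, "ry": 0, "rz": 0, "claw": 0.054},
    {"tx": 0, "ty": 0, "tz": 0, "rx": 0, "ry": 0, "rz": 0, "claw": 0.06},
    {"tx": 0, "ty": 0, "tz": 0, "rx": 0, "ry": 0, "rz": 0, "claw": 0.085},
    {"tx": 0, "ty": 0, "tz": 0, "rx": 0, "ry": 0, "rz": 0, "claw": 0.085},
    {"tx": 0, "ty": 0, "tz": 0, "rx": 0, "ry": 0, "rz": 0, "claw": 0.085},
    {"tx": 0, "ty": 0, "tz": 0.02, "rx": 0, "ry": 0, "rz": 0, "claw": 0.085},
    {"tx": 0, "ty": 0, "tz": 0.06, "rx": 0, "ry": 0, "rz": 0, "claw": 0.085},
    {"tx": 0, "ty": 0, "tz": 0.1, "rx": 0, "ry": 0, "rz": 0, "claw": 0.085},
    {"tx": 0, "ty": 0, "tz": 0.13, "rx": 0, "ry": 0, "rz": 0, "claw": 0.085},
    {"tx": 0, "ty": 0, "tz": 0.14, "rx": 0, "ry": 0, "rz": 0, "claw": 0.085},
  ],
)

```text
clock: 13.05
eef_pos: [466.3, -301.3, 204.7]
tool_rot: [3.138, -0.005, 0.13]
force: [-0.2, 0.6, -0.3]
width: 85.0
```

Request:
apply_moves(
  increments=[
    {"tx": 0.007, "ty": 0.018, "tz": 0, "rx": 0, "ry": 0, "rz": 1.5, "claw": 0.085},
    {"tx": 0.023, "ty": 0.056, "tz": 0, "rx": 0, "ry": 0, "rz": 3.2, "claw": 0.085},
    {"tx": 0.039, "ty": 0.096, "tz": 0, "rx": 0, "ry": 0, "rz": 4.9, "claw": 0.085},
    {"tx": 0.056, "ty": 0.138, "tz": 0, "rx": 0, "ry": 0, "rz": 6.6, "claw": 0.085},
    {"tx": 0.073, "ty": 0.18, "tz": 0, "rx": 0, "ry": 0, "rz": 8.3, "claw": 0.085},
    {"tx": 0.09, "ty": 0.222, "tz": 0, "rx": 0, "ry": 0, "rz": 10, "claw": 0.085},
    {"tx": 0.107, "ty": 0.264, "tz": 0, "rx": 0, "ry": 0, "rz": 11.7, "claw": 0.085},
    {"tx": 0.124, "ty": 0.306, "tz": 0, "rx": 0, "ry": 0, "rz": 13.4, "claw": 0.085},
    {"tx": 0.141, "ty": 0.348, "tz": 0, "rx": 0, "ry": 0, "rz": 15.1, "claw": 0.085},
    {"tx": 0.156, "ty": 0.384, "tz": 0, "rx": 0, "ry": 0, "rz": 16.6, "claw": 0.085},
    {"tx": 0.165, "ty": 0.405, "tz": 0, "rx": 0, "ry": 0, "rz": 17.6, "claw": 0.085},
    {"tx": 0.167, "ty": 0.412, "tz": 0, "rx": 0, "ry": 0, "rz": 18, "claw": 0.085},
  ],
)

```text
clock: 14.25
eef_pos: [631.3, 115.7, 200.0]
tool_rot: [-3.14, -0.003, 1.707]
force: [-0.1, -0.5, -0.1]
width: 84.7
```

Request:
apply_moves(
  increments=[
    {"tx": 0, "ty": 0, "tz": -0.02, "rx": 0, "ry": 0, "rz": 0, "claw": 0.085},
    {"tx": 0, "ty": 0, "tz": -0.05, "rx": 0, "ry": 0, "rz": 0, "claw": 0.085},
    {"tx": 0, "ty": 0, "tz": -0.05, "rx": 0, "ry": 0, "rz": 0, "claw": 0.085},
    {"tx": 0, "ty": 0, "tz": -0.05, "rx": 0, "ry": 0, "rz": 0, "claw": 0.085},
  ],
)

```text
clock: 14.65
eef_pos: [631.0, 110.5, 151.0]
tool_rot: [-3.139, 0.001, 1.699]
force: [0.5, 0.3, 0.1]
width: 85.1
```

Request:
apply_moves(
  increments=[
    {"tx": 0, "ty": 0.001, "tz": -0.02, "rx": 0, "ry": 0, "rz": 0, "claw": 0.085},
    {"tx": 0, "ty": 0.001, "tz": -0.045, "rx": 0, "ry": 0, "rz": 0, "claw": 0.085},
    {"tx": 0, "ty": 0.001, "tz": -0.07, "rx": 0, "ry": 0, "rz": 0, "claw": 0.085},
    {"tx": 0, "ty": 0.001, "tz": -0.09, "rx": 0, "ry": 0, "rz": 0, "claw": 0.085},
    {"tx": 0, "ty": 0.001, "tz": -0.1, "rx": 0, "ry": 0, "rz": 0, "claw": 0.085},
    {"tx": 0, "ty": 0.001, "tz": -0.1, "rx": 0, "ry": 0, "rz": 0, "claw": 0.085},
    {"tx": 0, "ty": 0.001, "tz": -0.1, "rx": 0, "ry": 0, "rz": 0, "claw": 0.04},
    {"tx": 0, "ty": 0.001, "tz": -0.1, "rx": 0, "ry": 0, "rz": 0, "claw": 0.04},
    {"tx": 0, "ty": 0.001, "tz": -0.1, "rx": 0, "ry": 0, "rz": 0, "claw": 0.04},
    {"tx": 0, "ty": 0.001, "tz": -0.1, "rx": 0, "ry": 0, "rz": 0, "claw": 0.04},
    {"tx": 0, "ty": 0.001, "tz": -0.1, "rx": 0, "ry": 0, "rz": 0, "claw": 0.04},
  ],
)

```text
clock: 15.75
eef_pos: [632.8, 113.2, 53.6]
tool_rot: [3.139, -0.0, 1.7]
force: [-1.5, -0.8, 6.3]
width: 56.2
```

Request:
apply_moves(
  increments=[
    {"tx": 0, "ty": 0, "tz": 0.01, "rx": 0, "ry": 0, "rz": 0, "claw": 0.04},
    {"tx": 0, "ty": 0, "tz": 0.03, "rx": 0, "ry": 0, "rz": 0, "claw": 0.04},
    {"tx": 0, "ty": 0, "tz": 0.06, "rx": 0, "ry": 0, "rz": 0, "claw": 0.04},
    {"tx": 0, "ty": 0, "tz": 0.09, "rx": 0, "ry": 0, "rz": 0, "claw": 0.04},
    {"tx": 0, "ty": 0, "tz": 0.1, "rx": 0, "ry": 0, "rz": 0, "claw": 0.04},
    {"tx": 0, "ty": 0, "tz": 0.1, "rx": 0, "ry": 0, "rz": 0, "claw": 0.04},
  ],
)

```text
clock: 16.35
eef_pos: [632.7, 113.2, 153.3]
tool_rot: [3.138, -0.0, 1.7]
force: [0.6, -0.3, -3.3]
width: 56.0
```

Request:
apply_moves(
  increments=[
    {"tx": -0.002, "ty": -0.015, "tz": 0, "rx": 0, "ry": 0, "rz": -1, "claw": 0.04},
    {"tx": -0.009, "ty": -0.05, "tz": 0, "rx": 0, "ry": 0, "rz": -2.6, "claw": 0.04},
    {"tx": -0.016, "ty": -0.09, "tz": 0, "rx": 0, "ry": 0, "rz": -4.3, "claw": 0.04},
    {"tx": -0.024, "ty": -0.132, "tz": 0, "rx": 0, "ry": 0, "rz": -6, "claw": 0.04},
    {"tx": -0.032, "ty": -0.174, "tz": 0, "rx": 0, "ry": 0, "rz": -7.7, "claw": 0.04},
    {"tx": -0.04, "ty": -0.216, "tz": 0, "rx": 0, "ry": 0, "rz": -9.4, "claw": 0.04},
    {"tx": -0.048, "ty": -0.258, "tz": 0, "rx": 0, "ry": 0, "rz": -11.1, "claw": 0.04},
    {"tx": -0.056, "ty": -0.3, "tz": 0, "rx": 0, "ry": 0, "rz": -12.8, "claw": 0.04},
    {"tx": -0.064, "ty": -0.342, "tz": 0, "rx": 0, "ry": 0, "rz": -14.5, "claw": 0.04},
    {"tx": -0.071, "ty": -0.38, "tz": 0, "rx": 0, "ry": 0, "rz": -16.2, "claw": 0.04},
    {"tx": -0.075, "ty": -0.402, "tz": 0, "rx": 0, "ry": 0, "rz": -17.5, "claw": 0.04},
    {"tx": -0.076, "ty": -0.408, "tz": 0, "rx": 0, "ry": 0, "rz": -18, "claw": 0.04},
  ],
)

```text
clock: 17.55
eef_pos: [552.5, -299.2, 149.5]
tool_rot: [3.14, 0.004, 0.122]
force: [-0.1, -0.2, -2.2]
width: 56.3
```

Request:
apply_moves(
  increments=[
    {"tx": 0, "ty": 0, "tz": 0, "rx": 0, "ry": 0, "rz": 0, "claw": 0.04},
    {"tx": 0, "ty": 0, "tz": -0.02, "rx": 0, "ry": 0, "rz": 0, "claw": 0.04},
    {"tx": 0, "ty": 0, "tz": -0.05, "rx": 0, "ry": 0, "rz": 0, "claw": 0.04},
    {"tx": 0, "ty": 0, "tz": -0.078, "rx": 0, "ry": 0, "rz": 0, "claw": 0.04},
    {"tx": 0, "ty": 0, "tz": -0.092, "rx": 0, "ry": 0, "rz": 0, "claw": 0.04},
    {"tx": 0, "ty": 0, "tz": -0.097, "rx": 0, "ry": 0, "rz": 0, "claw": 0.04},
    {"tx": 0, "ty": 0, "tz": -0.099, "rx": 0, "ry": 0, "rz": 0, "claw": 0.04},
    {"tx": 0, "ty": 0, "tz": -0.1, "rx": 0, "ry": 0, "rz": 0, "claw": 0.04},
    {"tx": 0, "ty": 0, "tz": -0.1, "rx": 0, "ry": 0, "rz": 0, "claw": 0.04},
  ],
)

```text
clock: 18.45
eef_pos: [556.0, -291.3, 53.9]
tool_rot: [-3.138, 0.0, 0.133]
force: [-5.0, 5.7, 12.6]
width: 56.2
```

Request:
apply_moves(
  increments=[
    {"tx": 0, "ty": 0, "tz": 0.0005, "rx": 0, "ry": 0, "rz": 0, "claw": 0.04},
    {"tx": 0, "ty": 0, "tz": 0.0005, "rx": 0, "ry": 0, "rz": 0, "claw": 0.058},
    {"tx": 0, "ty": 0, "tz": 0.0005, "rx": 0, "ry": 0, "rz": 0, "claw": 0.064},
    {"tx": 0, "ty": 0, "tz": 0.0005, "rx": 0, "ry": 0, "rz": 0, "claw": 0.085},
    {"tx": 0, "ty": 0, "tz": 0.0005, "rx": 0, "ry": 0, "rz": 0, "claw": 0.085},
    {"tx": 0, "ty": 0, "tz": 0.0005, "rx": 0, "ry": 0, "rz": 0, "claw": 0.085},
    {"tx": 0, "ty": 0, "tz": 0.02, "rx": 0, "ry": 0, "rz": 0, "claw": 0.085},
    {"tx": 0, "ty": 0, "tz": 0.05, "rx": 0, "ry": 0, "rz": 0, "claw": 0.085},
    {"tx": 0, "ty": 0, "tz": 0.08, "rx": 0, "ry": 0, "rz": 0, "claw": 0.085},
    {"tx": 0, "ty": 0, "tz": 0.1, "rx": 0, "ry": 0, "rz": 0, "claw": 0.085},
  ],
)

```text
clock: 19.45
eef_pos: [556.5, -295.7, 153.6]
tool_rot: [3.14, -0.002, 0.13]
force: [1.4, 0.0, -0.4]
width: 85.4
```

Request:
apply_moves(
  increments=[
    {"tx": 0.004, "ty": 0.015, "tz": 0, "rx": 0, "ry": 0, "rz": 0, "claw": 0.085},
    {"tx": 0.014, "ty": 0.053, "tz": 0, "rx": 0, "ry": 0, "rz": 0, "claw": 0.085},
    {"tx": 0.025, "ty": 0.095, "tz": 0, "rx": 0, "ry": 0, "rz": 0, "claw": 0.085},
    {"tx": 0.036, "ty": 0.138, "tz": 0, "rx": 0, "ry": 0, "rz": 0, "claw": 0.085},
    {"tx": 0.047, "ty": 0.181, "tz": 0, "rx": 0, "ry": 0, "rz": 0, "claw": 0.085},
    {"tx": 0.058, "ty": 0.224, "tz": 0, "rx": 0, "ry": 0, "rz": 0, "claw": 0.085},
    {"tx": 0.069, "ty": 0.267, "tz": 0, "rx": 0, "ry": 0, "rz": 0, "claw": 0.085},
    {"tx": 0.078, "ty": 0.302, "tz": 0, "rx": 0, "ry": 0, "rz": 0, "claw": 0.085},
    {"tx": 0.084, "ty": 0.326, "tz": 0, "rx": 0, "ry": 0, "rz": 0, "claw": 0.085},
    {"tx": 0.087, "ty": 0.337, "tz": 0, "rx": 0, "ry": 0, "rz": 0, "claw": 0.085},
    {"tx": 0.087, "ty": 0.337, "tz": -0.02, "rx": 0, "ry": 0, "rz": 0, "claw": 0.085},
    {"tx": 0.087, "ty": 0.337, "tz": -0.04, "rx": 0, "ry": 0, "rz": 0, "claw": 0.085},
  ],
)

```text
clock: 20.65
eef_pos: [642.5, 41.9, 110.6]
tool_rot: [3.141, -0.0, 0.13]
force: [-0.2, -0.1, 0.0]
width: 85.0
```

Run:
```python
from h import *
a=get_image("side");b=get_image("top");s=read_state();print(s["eef_pos"],s["width"])
cv2.imwrite("pics/s4.png",np.hstack([cv2.resize(a[200:480,200:480],(400,400)),cv2.resize(b[130:410,270:550],(400,400))])[:,:,::-1])
```

```text
[639.46781262  40.94598928 108.03121196] 85.02674572897482
```

View pics/s4.png

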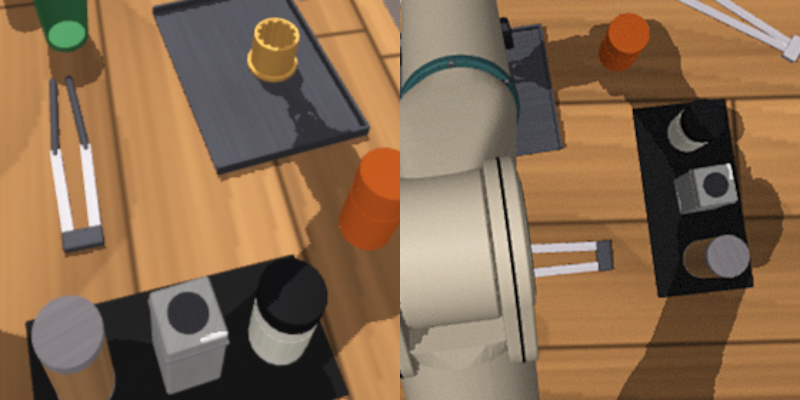

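The side crop shows the tube, tin and jar upright on the mat, at crop positions (70,340), (188,315) and (288,300). The mould is alone on the tray at (274,45). Now I grasp it.

Request:
apply_moves(
  increments=[
    {"tx": 0, "ty": 0, "tz": -0.01, "rx": 0, "ry": 0, "rz": 0, "claw": 0.085},
    {"tx": 0, "ty": 0, "tz": -0.03, "rx": 0, "ry": 0, "rz": 0, "claw": 0.085},
    {"tx": 0, "ty": 0, "tz": -0.055, "rx": 0, "ry": 0, "rz": 0, "claw": 0.085},
    {"tx": 0, "ty": 0, "tz": -0.075, "rx": 0, "ry": 0, "rz": 0, "claw": 0.085},
    {"tx": 0, "ty": 0, "tz": -0.085, "rx": 0, "ry": 0, "rz": 0, "claw": 0.085},
    {"tx": 0, "ty": 0, "tz": -0.088, "rx": 0, "ry": 0, "rz": 0, "claw": 0.085},
    {"tx": 0, "ty": 0, "tz": -0.088, "rx": 0, "ry": 0, "rz": 0, "claw": 0.04},
    {"tx": 0, "ty": 0, "tz": -0.088, "rx": 0, "ry": 0, "rz": 0, "claw": 0.04},
    {"tx": 0, "ty": 0, "tz": -0.088, "rx": 0, "ry": 0, "rz": 0, "claw": 0.04},
    {"tx": 0, "ty": 0, "tz": -0.088, "rx": 0, "ry": 0, "rz": 0, "claw": 0.04},
    {"tx": 0, "ty": 0, "tz": -0.088, "rx": 0, "ry": 0, "rz": 0, "claw": 0.04},
  ],
)

```text
clock: 21.85
eef_pos: [642.9, 41.9, 23.9]
tool_rot: [3.142, -0.001, 0.13]
force: [-0.2, -0.4, 0.2]
width: 40.4
```

Request:
apply_moves(
  increments=[
    {"tx": 0, "ty": 0, "tz": 0.01, "rx": 0, "ry": 0, "rz": 0, "claw": 0.04},
    {"tx": 0, "ty": 0, "tz": 0.03, "rx": 0, "ry": 0, "rz": 0, "claw": 0.04},
    {"tx": 0, "ty": 0, "tz": 0.06, "rx": 0, "ry": 0, "rz": 0, "claw": 0.04},
    {"tx": 0, "ty": 0, "tz": 0.07, "rx": 0, "ry": 0, "rz": 0, "claw": 0.04},
    {"tx": 0, "ty": 0, "tz": 0.07, "rx": 0, "ry": 0, "rz": 0, "claw": 0.04},
    {"tx": 0, "ty": 0, "tz": 0.07, "rx": 0, "ry": 0, "rz": 0, "claw": 0.04},
  ],
)

```text
clock: 22.45
eef_pos: [642.1, 41.9, 93.1]
tool_rot: [-3.142, 0.001, 0.13]
force: [-0.4, 0.4, -0.9]
width: 40.1
```

Run:
```python
from h import *
a=get_image("side");s=read_state();print(s["eef_pos"],s["width"])
cv2.imwrite("pics/s5.png",cv2.resize(a[130:310,290:530],(800,600))[:,:,::-1])
```

```text
[641.63462326  41.86198543  92.40893441] 39.60021634969277
```

View pics/s5.png

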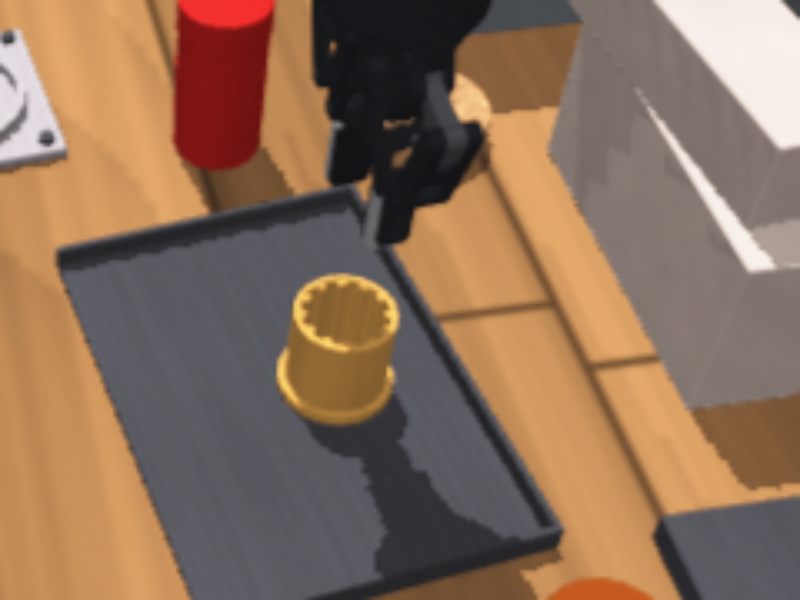

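Run:
```python
from h import *
s=read_state();print(s["eef_pos"],s["tool_rot"],s["qpos"].round(3),s["clock"])
print(proj("side",[s["eef_pos"],[642.5,41.5,60],[642.5,41.5,4]]), proj("top",[[642.5,41.5,60]]))
f=lambda x,y:(290+x*.3,130+y*.3)
print(at("side",*f(390,235),92),at("side",*f(375,235),92))
print(at("side",*f(346,312),60),at("side",*f(335,368),10))
b=get_image("top");a=get_image("side");cv2.imwrite("pics/t6.png",np.hstack([cv2.resize(b[130:280,225:375],(400,400)),cv2.resize(a[120:270,310:460],(400,400))])[:,:,::-1])
```

```text
[641.63462326  41.86198543  92.40893441] [-3.14152057e+00  1.90899446e-03  1.29850039e-01] [-0.131  0.734  0.038  1.628 -0.036  0.782 -1.519] 22.5
[[395.1975505  210.34294817]
 [393.50098926 223.33125395]
 [389.92564021 243.88445706]] [[309.89548226 181.70611298]]
[668.59515206  62.04247063  92.        ] [660.86281542  63.37388579  92.        ]
[642.8453278   40.78458668  60.        ] [643.769062    44.69842248  10.        ]
```

View pics/t6.png

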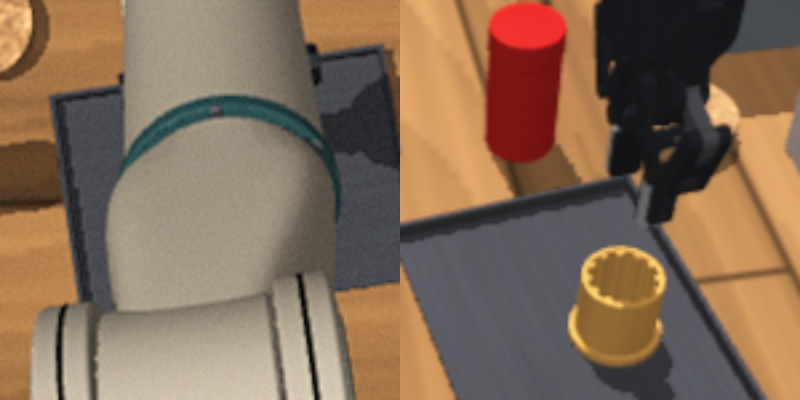

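Run:
```python
from h import *
for z in(115,125,133,145,155,165):print(z,proj("side",[[372,-334,z],[372,-340,z]]).round(0).tolist())
print("now")
for z in(92,102,112,122):print(z,proj("side",[[644,42-20,z],[640,42+20,z],[644,42-30,z]]).round(0).tolist())
crop("pics/s3.png",190,380,110,100,6,"pics/s3c.png")
```

```text
115 [[252.0, 467.0], [252.0, 473.0]]
125 [[251.0, 465.0], [251.0, 471.0]]
133 [[250.0, 463.0], [251.0, 469.0]]
145 [[249.0, 459.0], [249.0, 465.0]]
155 [[248.0, 457.0], [248.0, 463.0]]
165 [[246.0, 454.0], [247.0, 460.0]]
now
92 [[400.0, 219.0], [391.0, 202.0], [401.0, 223.0]]
102 [[400.0, 215.0], [392.0, 198.0], [402.0, 219.0]]
112 [[401.0, 210.0], [392.0, 194.0], [403.0, 215.0]]
122 [[402.0, 206.0], [393.0, 190.0], [404.0, 210.0]]
```

View pics/s3c.png

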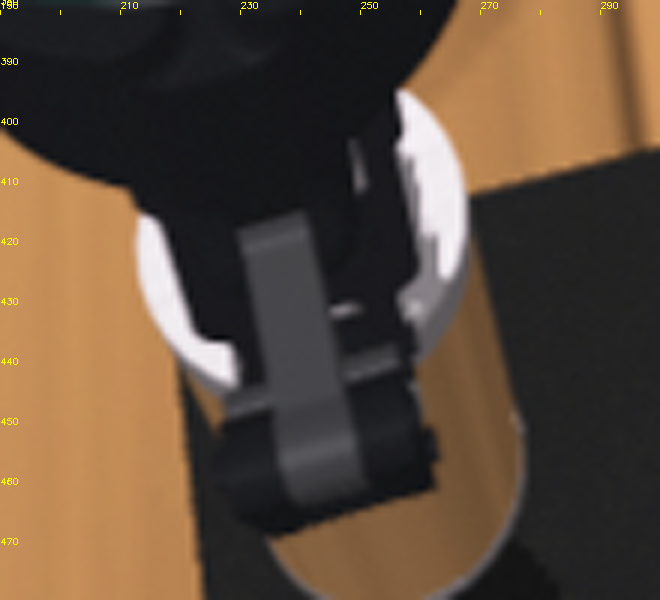

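Run:
```python
from h import *
a=get_image("side");s=read_state();print(s["eef_pos"],s["width"],s["qpos"].round(4),s["tau"].round(1))
crop(a,365,130,80,75,8,"pics/s7.png")
```

```text
[641.70527098  41.83817087  92.13688325] 39.87026296381996 [-0.1311  0.7341  0.0377  1.6279 -0.0358  0.7825 -1.5186] [ -0.  -58.6   1.4 -16.3   0.    0.    0. ]
```

View pics/s7.png

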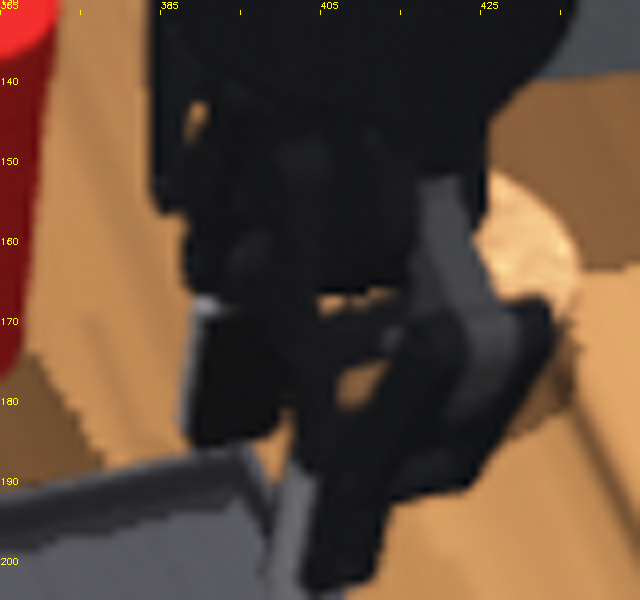

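The fingers in this crop, with tips at about (394,186) and (407,203), are some 30 mm higher than the reported TCP. They closed above the mould without touching it. The jar's 56 mm grip width also fits a grasp on its cap. So I go lower, checking the force.

Request:
apply_moves(
  increments=[
    {"tx": 0, "ty": 0, "tz": 0, "rx": 0, "ry": 0, "rz": 0, "claw": 0.085},
    {"tx": 0, "ty": 0, "tz": 0, "rx": 0, "ry": 0, "rz": 0, "claw": 0.085},
    {"tx": 0, "ty": 0, "tz": 0, "rx": 0, "ry": 0, "rz": 0, "claw": 0.085},
    {"tx": 0, "ty": 0, "tz": 0, "rx": 0, "ry": 0, "rz": 0, "claw": 0.085},
    {"tx": 0, "ty": 0, "tz": -0.02, "rx": 0, "ry": 0, "rz": 0, "claw": 0.085},
    {"tx": 0, "ty": 0, "tz": -0.045, "rx": 0, "ry": 0, "rz": 0, "claw": 0.085},
    {"tx": 0, "ty": 0, "tz": -0.065, "rx": 0, "ry": 0, "rz": 0, "claw": 0.085},
    {"tx": 0, "ty": 0, "tz": -0.075, "rx": 0, "ry": 0, "rz": 0, "claw": 0.085},
    {"tx": 0, "ty": 0, "tz": -0.082, "rx": 0, "ry": 0, "rz": 0, "claw": 0.085},
    {"tx": 0, "ty": 0, "tz": -0.088, "rx": 0, "ry": 0, "rz": 0, "claw": 0.085},
  ],
)

```text
clock: 23.65
eef_pos: [643.1, 41.9, 5.5]
tool_rot: [3.142, -0.001, 0.13]
force: [-0.3, -1.1, -0.3]
width: 85.2
```

Run:
```python
from h import *
a=get_image("side");s=read_state();print(s["eef_pos"],s["width"],s["force"])
crop(a,350,155,90,100,6,"pics/s8.png")
```

```text
[642.55190104  41.89597001   4.73060785] 85.22948470850183 [ 0.20044145 -0.05621978 -1.02543317]
```

View pics/s8.png

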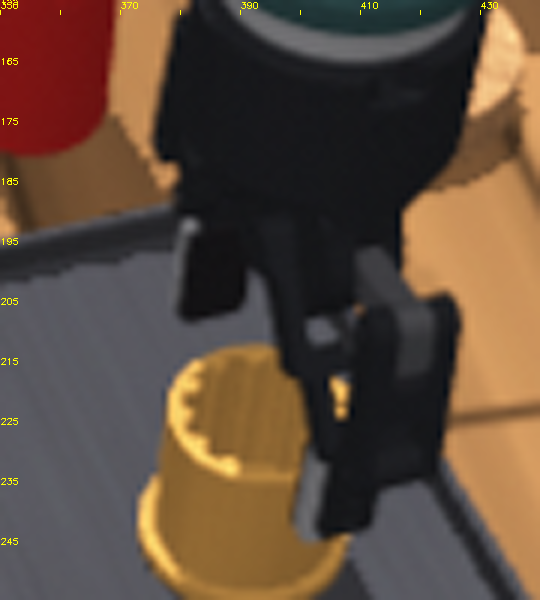

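The fingers now straddle the mould, near tip at (405,244) and far tip at (384,208), with true tips at about z=54. I go 20 mm lower and grip.

Request:
apply_moves(
  increments=[
    {"tx": 0, "ty": 0, "tz": -0.006, "rx": 0, "ry": 0, "rz": 0, "claw": 0.085},
    {"tx": 0, "ty": 0, "tz": -0.013, "rx": 0, "ry": 0, "rz": 0, "claw": 0.085},
    {"tx": 0, "ty": 0, "tz": -0.018, "rx": 0, "ry": 0, "rz": 0, "claw": 0.085},
    {"tx": 0, "ty": 0, "tz": -0.02, "rx": 0, "ry": 0, "rz": 0, "claw": 0.085},
    {"tx": 0, "ty": 0, "tz": -0.02, "rx": 0, "ry": 0, "rz": 0, "claw": 0.04},
    {"tx": 0, "ty": 0, "tz": -0.02, "rx": 0, "ry": 0, "rz": 0, "claw": 0.04},
    {"tx": 0, "ty": 0, "tz": -0.02, "rx": 0, "ry": 0, "rz": 0, "claw": 0.04},
    {"tx": 0, "ty": 0, "tz": -0.02, "rx": 0, "ry": 0, "rz": 0, "claw": 0.04},
    {"tx": 0, "ty": 0, "tz": -0.02, "rx": 0, "ry": 0, "rz": 0, "claw": 0.04},
    {"tx": 0, "ty": 0, "tz": -0.02, "rx": 0, "ry": 0, "rz": 0, "claw": 0.04},
  ],
)

```text
clock: 24.7
eef_pos: [642.9, 41.5, -13.9]
tool_rot: [3.141, -0.001, 0.13]
force: [-2.0, -1.4, 6.1]
width: 55.8
```

Request:
apply_moves(
  increments=[
    {"tx": 0, "ty": 0, "tz": 0.01, "rx": 0, "ry": 0, "rz": 0, "claw": 0.04},
    {"tx": 0, "ty": 0, "tz": 0.03, "rx": 0, "ry": 0, "rz": 0, "claw": 0.04},
    {"tx": 0, "ty": 0, "tz": 0.06, "rx": 0, "ry": 0, "rz": 0, "claw": 0.04},
    {"tx": 0, "ty": 0, "tz": 0.07, "rx": 0, "ry": 0, "rz": 0, "claw": 0.04},
    {"tx": 0, "ty": 0, "tz": 0.07, "rx": 0, "ry": 0, "rz": 0, "claw": 0.04},
  ],
)

```text
clock: 25.2
eef_pos: [643.7, 42.2, 56.6]
tool_rot: [-3.141, -0.003, 0.13]
force: [0.3, 0.3, -7.1]
width: 55.6
```

Request:
apply_moves(
  increments=[
    {"tx": -0.008, "ty": 0.012, "tz": 0.005, "rx": 0, "ry": 0, "rz": 0, "claw": 0.04},
    {"tx": -0.026, "ty": 0.038, "tz": 0.01, "rx": 0, "ry": 0, "rz": 0, "claw": 0.04},
    {"tx": -0.047, "ty": 0.068, "tz": 0.01, "rx": 0, "ry": 0, "rz": 0, "claw": 0.04},
    {"tx": -0.068, "ty": 0.098, "tz": 0.01, "rx": 0, "ry": 0, "rz": 0, "claw": 0.04},
    {"tx": -0.089, "ty": 0.128, "tz": 0.01, "rx": 0, "ry": 0, "rz": 0, "claw": 0.04},
    {"tx": -0.11, "ty": 0.158, "tz": 0.01, "rx": 0, "ry": 0, "rz": 0, "claw": 0.04},
    {"tx": -0.131, "ty": 0.188, "tz": 0.01, "rx": 0, "ry": 0, "rz": 0, "claw": 0.04},
    {"tx": -0.15, "ty": 0.216, "tz": 0.005, "rx": 0, "ry": 0, "rz": 0, "claw": 0.04},
    {"tx": -0.167, "ty": 0.24, "tz": 0, "rx": 0, "ry": 0, "rz": 0, "claw": 0.04},
    {"tx": -0.179, "ty": 0.258, "tz": 0, "rx": 0, "ry": 0, "rz": 0, "claw": 0.04},
    {"tx": -0.186, "ty": 0.268, "tz": 0, "rx": 0, "ry": 0, "rz": 0, "claw": 0.04},
    {"tx": -0.1875, "ty": 0.271, "tz": 0, "rx": 0, "ry": 0, "rz": 0, "claw": 0.04},
  ],
)

```text
clock: 26.4
eef_pos: [452.7, 314.4, 54.7]
tool_rot: [3.142, 0.002, 0.133]
force: [0.7, 0.3, -6.9]
width: 55.6
```

Request:
apply_moves(
  increments=[
    {"tx": 0, "ty": 0, "tz": 0, "rx": 0, "ry": 0, "rz": 0, "claw": 0.04},
    {"tx": 0, "ty": 0, "tz": -0.015, "rx": 0, "ry": 0, "rz": 0, "claw": 0.04},
    {"tx": 0, "ty": 0, "tz": -0.035, "rx": 0, "ry": 0, "rz": 0, "claw": 0.04},
    {"tx": 0, "ty": 0, "tz": -0.045, "rx": 0, "ry": 0, "rz": 0, "claw": 0.04},
    {"tx": 0, "ty": 0, "tz": -0.045, "rx": 0, "ry": 0, "rz": 0, "claw": 0.04},
  ],
)

```text
clock: 26.9
eef_pos: [454.8, 310.7, 9.1]
tool_rot: [3.139, 0.003, 0.128]
force: [-0.8, -0.4, -7.1]
width: 55.5
```

Run:
```python
from h import *
a=get_image("side");b=get_image("top");s=read_state();print(s["eef_pos"],s["width"],s["force"])
cv2.imwrite("pics/s9.png",np.hstack([cv2.resize(a[100:220,220:340],(400,400)),cv2.resize(b[210:330,130:250],(400,400))])[:,:,::-1])
```

```text
[455.80740577 312.22449986  10.59329779] 55.124694444637406 [ 0.42676353  0.549532   -6.13705103]
```

View pics/s9.png

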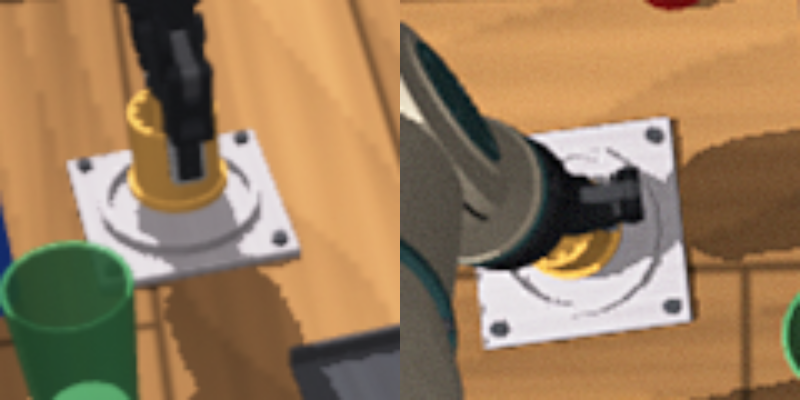

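Request:
apply_moves(
  increments=[
    {"tx": 0, "ty": 0, "tz": -0.007, "rx": 0, "ry": 0, "rz": 0, "claw": 0.04},
    {"tx": 0, "ty": 0, "tz": -0.014, "rx": 0, "ry": 0, "rz": 0, "claw": 0.04},
    {"tx": 0, "ty": 0, "tz": -0.018, "rx": 0, "ry": 0, "rz": 0, "claw": 0.04},
    {"tx": 0, "ty": 0, "tz": -0.02, "rx": 0, "ry": 0, "rz": 0, "claw": 0.04},
    {"tx": 0, "ty": 0, "tz": -0.0205, "rx": 0, "ry": 0, "rz": 0, "claw": 0.04},
    {"tx": 0, "ty": 0, "tz": -0.0205, "rx": 0, "ry": 0, "rz": 0, "claw": 0.04},
  ],
)

```text
clock: 27.6
eef_pos: [454.7, 312.7, -9.9]
tool_rot: [3.141, 0.001, 0.13]
force: [-1.6, -1.6, -2.9]
width: 55.9
```

Nearly down (–7 → –2.9 N). I go a little lower.

Request:
apply_moves(
  increments=[
    {"tx": 0, "ty": 0, "tz": -0.0005, "rx": 0, "ry": 0, "rz": 0, "claw": 0.04},
    {"tx": 0, "ty": 0, "tz": -0.001, "rx": 0, "ry": 0, "rz": 0, "claw": 0.04},
    {"tx": 0, "ty": 0, "tz": -0.001, "rx": 0, "ry": 0, "rz": 0, "claw": 0.04},
  ],
)

```text
clock: 27.9
eef_pos: [454.7, 312.8, -9.9]
tool_rot: [3.142, 0.0, 0.13]
force: [-3.4, -2.3, 7.5]
width: 55.7
```

Request:
apply_moves(
  increments=[
    {"tx": 0, "ty": 0, "tz": 0, "rx": 0, "ry": 0, "rz": 0, "claw": 0.059},
    {"tx": 0, "ty": 0, "tz": 0, "rx": 0, "ry": 0, "rz": 0, "claw": 0.065},
    {"tx": 0, "ty": 0, "tz": 0, "rx": 0, "ry": 0, "rz": 0, "claw": 0.085},
    {"tx": 0, "ty": 0, "tz": 0, "rx": 0, "ry": 0, "rz": 0, "claw": 0.085},
    {"tx": 0, "ty": 0, "tz": 0, "rx": 0, "ry": 0, "rz": 0, "claw": 0.085},
    {"tx": 0, "ty": 0, "tz": 0.015, "rx": 0, "ry": 0, "rz": 0, "claw": 0.085},
    {"tx": 0, "ty": 0, "tz": 0.045, "rx": 0, "ry": 0, "rz": 0, "claw": 0.085},
    {"tx": 0, "ty": 0, "tz": 0.09, "rx": 0, "ry": 0, "rz": 0, "claw": 0.085},
    {"tx": 0, "ty": 0, "tz": 0.13, "rx": 0, "ry": 0, "rz": 0, "claw": 0.085},
    {"tx": 0, "ty": 0, "tz": 0.16, "rx": 0, "ry": 0, "rz": 0, "claw": 0.085},
    {"tx": 0, "ty": 0, "tz": 0.17, "rx": 0, "ry": 0, "rz": 0, "claw": 0.085},
  ],
)

```text
clock: 29.0
eef_pos: [457.0, 314.2, 163.4]
tool_rot: [-3.138, -0.006, 0.13]
force: [0.5, -0.3, -0.2]
width: 85.0
```

Request:
apply_moves(
  increments=[
    {"tx": 0.003, "ty": -0.02, "tz": 0, "rx": 0, "ry": 0, "rz": 0, "claw": 0.085},
    {"tx": 0.01, "ty": -0.06, "tz": 0, "rx": 0, "ry": 0, "rz": 0, "claw": 0.085},
    {"tx": 0.018, "ty": -0.107, "tz": 0, "rx": 0, "ry": 0, "rz": 0, "claw": 0.085},
    {"tx": 0.026, "ty": -0.154, "tz": 0, "rx": 0, "ry": 0, "rz": 0, "claw": 0.085},
    {"tx": 0.034, "ty": -0.2, "tz": 0, "rx": 0, "ry": 0, "rz": 0, "claw": 0.085},
    {"tx": 0.042, "ty": -0.247, "tz": 0, "rx": 0, "ry": 0, "rz": 0, "claw": 0.085},
    {"tx": 0.05, "ty": -0.294, "tz": 0, "rx": 0, "ry": 0, "rz": 0, "claw": 0.085},
    {"tx": 0.058, "ty": -0.34, "tz": 0, "rx": 0, "ry": 0, "rz": 0, "claw": 0.085},
    {"tx": 0.066, "ty": -0.387, "tz": 0, "rx": 0, "ry": 0, "rz": 0, "claw": 0.085},
    {"tx": 0.072, "ty": -0.425, "tz": 0, "rx": 0, "ry": 0, "rz": 0, "claw": 0.085},
    {"tx": 0.076, "ty": -0.45, "tz": 0, "rx": 0, "ry": 0, "rz": 0, "claw": 0.085},
    {"tx": 0.079, "ty": -0.47, "tz": 0, "rx": 0, "ry": 0, "rz": 0, "claw": 0.085},
  ],
)

```text
clock: 30.2
eef_pos: [533.4, -159.6, 158.7]
tool_rot: [3.141, 0.001, 0.127]
force: [0.7, 0.4, -1.1]
width: 84.9
```

Run:
```python
from h import *
a=get_image("side");b=get_image("top");s=read_state();print(s["eef_pos"],s["width"],s["force"])
cv2.imwrite("pics/t10.png",np.hstack([cv2.resize(b[235:325,140:230],(400,400)),cv2.resize(a[380:480,220:440],(400,400))])[:,:,::-1])
cv2.imwrite("pics/t10full.png",b[:,:,::-1]);cv2.imwrite("pics/s10full.png",a[:,:,::-1])
```

```text
[ 533.43019282 -161.03132624  158.68509629] 84.79462192665214 [ 0.39122457  0.17012416 -0.51518712]
```

View pics/t10.png

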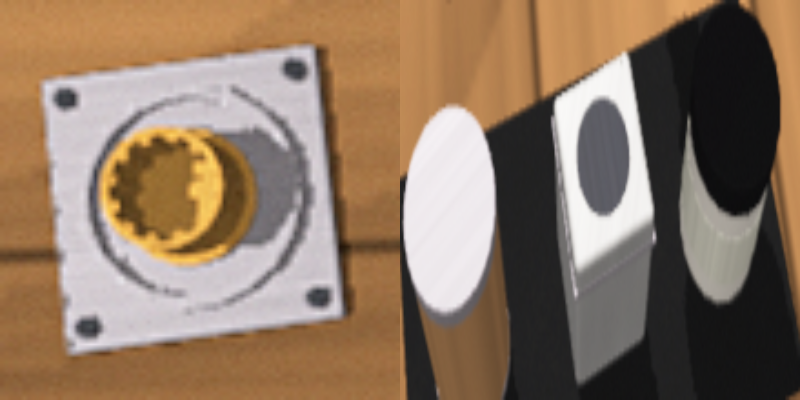

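The mould stands upright inside the ring, with its rim at (165,190) in the left crop and the ring centred near (200,200). The jar cap is at (735,110) in the right crop, the tin top at (603,160) and the tube lid at (450,210).

Run:
```python
from h import *
for n,u,v,z in(("jar",404.3,407.5,116),("tin",331.7,420,124),("tube",247.5,432.5,144)):print(n,at("side",u,v,z).round(1))
u0,v0=140,235;s=90/400
print("mould top",at("top",u0+165*s,v0+188*s,64).round(1))
```

```text
jar [ 554.7 -297.9  116. ]
tin [ 466.7 -300.9  124. ]
tube [ 372.3 -305.9  144. ]
mould top [453.9 310.3  64. ]
```

Request:
apply_moves(
  increments=[
    {"tx": 0.005, "ty": -0.03, "tz": 0, "rx": 0, "ry": 0, "rz": 0, "claw": 0.085},
    {"tx": 0.011, "ty": -0.07, "tz": 0, "rx": 0, "ry": 0, "rz": 0, "claw": 0.085},
    {"tx": 0.017, "ty": -0.108, "tz": 0, "rx": 0, "ry": 0, "rz": 0, "claw": 0.085},
    {"tx": 0.021, "ty": -0.131, "tz": 0, "rx": 0, "ry": 0, "rz": 0, "claw": 0.085},
    {"tx": 0.0215, "ty": -0.138, "tz": 0, "rx": 0, "ry": 0, "rz": 0, "claw": 0.085},
    {"tx": 0.0215, "ty": -0.138, "tz": -0.02, "rx": 0, "ry": 0, "rz": 0, "claw": 0.085},
    {"tx": 0.0215, "ty": -0.138, "tz": -0.02, "rx": 0, "ry": 0, "rz": 0, "claw": 0.085},
  ],
)

```text
clock: 31.0
eef_pos: [553.9, -291.7, 136.6]
tool_rot: [-3.137, 0.004, 0.132]
force: [0.8, 0.3, -0.6]
width: 85.3
```

Request:
apply_moves(
  increments=[
    {"tx": 0, "ty": 0, "tz": -0.015, "rx": 0, "ry": 0, "rz": 0, "claw": 0.085},
    {"tx": 0, "ty": 0, "tz": -0.04, "rx": 0, "ry": 0, "rz": 0, "claw": 0.085},
    {"tx": 0, "ty": 0, "tz": -0.065, "rx": 0, "ry": 0, "rz": 0, "claw": 0.085},
    {"tx": 0, "ty": 0, "tz": -0.081, "rx": 0, "ry": 0, "rz": 0, "claw": 0.085},
    {"tx": 0, "ty": 0, "tz": -0.087, "rx": 0, "ry": 0, "rz": 0, "claw": 0.085},
    {"tx": 0, "ty": 0, "tz": -0.087, "rx": 0, "ry": 0, "rz": 0, "claw": 0.085},
    {"tx": 0, "ty": 0, "tz": -0.087, "rx": 0, "ry": 0, "rz": 0, "claw": 0.04},
    {"tx": 0, "ty": 0, "tz": -0.087, "rx": 0, "ry": 0, "rz": 0, "claw": 0.04},
    {"tx": 0, "ty": 0, "tz": -0.087, "rx": 0, "ry": 0, "rz": 0, "claw": 0.04},
    {"tx": 0, "ty": 0, "tz": -0.087, "rx": 0, "ry": 0, "rz": 0, "claw": 0.04},
    {"tx": 0, "ty": 0, "tz": -0.087, "rx": 0, "ry": 0, "rz": 0, "claw": 0.04},
  ],
)

```text
clock: 32.1
eef_pos: [556.8, -294.9, 53.8]
tool_rot: [3.141, -0.002, 0.13]
force: [-1.0, 1.4, 7.0]
width: 55.7
```

Request:
apply_moves(
  increments=[
    {"tx": 0, "ty": 0, "tz": 0.01, "rx": 0, "ry": 0, "rz": 0, "claw": 0.04},
    {"tx": 0, "ty": 0, "tz": 0.03, "rx": 0, "ry": 0, "rz": 0, "claw": 0.04},
    {"tx": 0, "ty": 0, "tz": 0.06, "rx": 0, "ry": 0, "rz": 0, "claw": 0.04},
    {"tx": 0, "ty": 0, "tz": 0.07, "rx": 0, "ry": 0, "rz": 0, "claw": 0.04},
    {"tx": 0, "ty": 0, "tz": 0.07, "rx": 0, "ry": 0, "rz": 0, "claw": 0.04},
  ],
)

```text
clock: 32.6
eef_pos: [556.8, -295.9, 123.9]
tool_rot: [3.139, -0.003, 0.13]
force: [-0.1, -0.8, -3.3]
width: 56.1
```

Request:
apply_moves(
  increments=[
    {"tx": 0.002, "ty": 0.012, "tz": 0, "rx": 0, "ry": 0, "rz": 0, "claw": 0.04},
    {"tx": 0.009, "ty": 0.047, "tz": 0, "rx": 0, "ry": 0, "rz": 0, "claw": 0.04},
    {"tx": 0.017, "ty": 0.09, "tz": 0, "rx": 0, "ry": 0, "rz": 0, "claw": 0.04},
    {"tx": 0.025, "ty": 0.135, "tz": 0, "rx": 0, "ry": 0, "rz": 0, "claw": 0.04},
    {"tx": 0.033, "ty": 0.18, "tz": 0, "rx": 0, "ry": 0, "rz": 0, "claw": 0.04},
    {"tx": 0.042, "ty": 0.225, "tz": 0, "rx": 0, "ry": 0, "rz": 0, "claw": 0.04},
    {"tx": 0.05, "ty": 0.27, "tz": 0, "rx": 0, "ry": 0, "rz": 0, "claw": 0.04},
    {"tx": 0.058, "ty": 0.312, "tz": 0, "rx": 0, "ry": 0, "rz": 0, "claw": 0.04},
    {"tx": 0.065, "ty": 0.35, "tz": 0, "rx": 0, "ry": 0, "rz": 0, "claw": 0.04},
    {"tx": 0.071, "ty": 0.38, "tz": 0, "rx": 0, "ry": 0, "rz": 0, "claw": 0.04},
    {"tx": 0.075, "ty": 0.4, "tz": 0, "rx": 0, "ry": 0, "rz": 0, "claw": 0.04},
    {"tx": 0.0765, "ty": 0.4075, "tz": 0, "rx": 0, "ry": 0, "rz": 0, "claw": 0.04},
  ],
)

```text
clock: 33.8
eef_pos: [630.3, 117.4, 119.9]
tool_rot: [-3.139, 0.003, 0.135]
force: [-0.0, 0.6, -3.2]
width: 56.0
```

Request:
apply_moves(
  increments=[
    {"tx": 0, "ty": 0, "tz": 0, "rx": 0, "ry": 0, "rz": 0, "claw": 0.04},
    {"tx": 0, "ty": 0, "tz": 0, "rx": 0, "ry": 0, "rz": 0, "claw": 0.04},
    {"tx": 0, "ty": 0, "tz": -0.015, "rx": 0, "ry": 0, "rz": 0, "claw": 0.04},
    {"tx": 0, "ty": 0, "tz": -0.035, "rx": 0, "ry": 0, "rz": 0, "claw": 0.04},
    {"tx": 0, "ty": 0, "tz": -0.052, "rx": 0, "ry": 0, "rz": 0, "claw": 0.04},
    {"tx": 0, "ty": 0, "tz": -0.062, "rx": 0, "ry": 0, "rz": 0, "claw": 0.04},
    {"tx": 0, "ty": 0, "tz": -0.067, "rx": 0, "ry": 0, "rz": 0, "claw": 0.04},
    {"tx": 0, "ty": 0, "tz": -0.0685, "rx": 0, "ry": 0, "rz": 0, "claw": 0.04},
    {"tx": 0, "ty": 0, "tz": -0.0695, "rx": 0, "ry": 0, "rz": 0, "claw": 0.04},
    {"tx": 0, "ty": 0, "tz": -0.0695, "rx": 0, "ry": 0, "rz": 0, "claw": 0.04},
  ],
)

```text
clock: 34.8
eef_pos: [632.4, 111.1, 54.0]
tool_rot: [3.141, -0.001, 0.129]
force: [-2.5, -1.0, 5.8]
width: 55.9
```

Request:
apply_moves(
  increments=[
    {"tx": 0, "ty": 0, "tz": 0, "rx": 0, "ry": 0, "rz": 0, "claw": 0.059},
    {"tx": 0, "ty": 0, "tz": 0, "rx": 0, "ry": 0, "rz": 0, "claw": 0.065},
    {"tx": 0, "ty": 0, "tz": 0, "rx": 0, "ry": 0, "rz": 0, "claw": 0.085},
    {"tx": 0, "ty": 0, "tz": 0, "rx": 0, "ry": 0, "rz": 0, "claw": 0.085},
    {"tx": 0, "ty": 0, "tz": 0, "rx": 0, "ry": 0, "rz": 0, "claw": 0.085},
    {"tx": 0, "ty": 0, "tz": 0.02, "rx": 0, "ry": 0, "rz": 0, "claw": 0.085},
    {"tx": 0, "ty": 0, "tz": 0.06, "rx": 0, "ry": 0, "rz": 0, "claw": 0.085},
    {"tx": 0, "ty": 0, "tz": 0.09, "rx": 0, "ry": 0, "rz": 0, "claw": 0.085},
    {"tx": 0, "ty": 0, "tz": 0.1, "rx": 0, "ry": 0, "rz": 0, "claw": 0.085},
  ],
)

```text
clock: 35.7
eef_pos: [634.5, 112.6, 156.0]
tool_rot: [-3.141, -0.006, 0.13]
force: [1.5, 0.2, -0.3]
width: 85.3
```

Request:
apply_moves(
  increments=[
    {"tx": -0.007, "ty": -0.018, "tz": 0, "rx": 0, "ry": 0, "rz": 0, "claw": 0.085},
    {"tx": -0.023, "ty": -0.056, "tz": 0, "rx": 0, "ry": 0, "rz": 0, "claw": 0.085},
    {"tx": -0.041, "ty": -0.1, "tz": 0, "rx": 0, "ry": 0, "rz": 0, "claw": 0.085},
    {"tx": -0.059, "ty": -0.144, "tz": 0, "rx": 0, "ry": 0, "rz": 0, "claw": 0.085},
    {"tx": -0.077, "ty": -0.188, "tz": 0, "rx": 0, "ry": 0, "rz": 0, "claw": 0.085},
    {"tx": -0.095, "ty": -0.232, "tz": 0, "rx": 0, "ry": 0, "rz": 0, "claw": 0.085},
    {"tx": -0.113, "ty": -0.276, "tz": 0, "rx": 0, "ry": 0, "rz": 0, "claw": 0.085},
    {"tx": -0.13, "ty": -0.319, "tz": 0, "rx": 0, "ry": 0, "rz": 0, "claw": 0.085},
    {"tx": -0.145, "ty": -0.357, "tz": 0, "rx": 0, "ry": 0, "rz": 0, "claw": 0.085},
    {"tx": -0.157, "ty": -0.386, "tz": 0, "rx": 0, "ry": 0, "rz": 0, "claw": 0.085},
    {"tx": -0.165, "ty": -0.405, "tz": 0, "rx": 0, "ry": 0, "rz": 0, "claw": 0.085},
    {"tx": -0.1675, "ty": -0.412, "tz": 0, "rx": 0, "ry": 0, "rz": 0, "claw": 0.085},
  ],
)

```text
clock: 36.9
eef_pos: [460.4, -302.5, 150.8]
tool_rot: [-3.141, 0.004, 0.124]
force: [0.1, -0.1, 0.6]
width: 85.0
```

Request:
apply_moves(
  increments=[
    {"tx": 0, "ty": 0, "tz": 0, "rx": 0, "ry": 0, "rz": 0, "claw": 0.085},
    {"tx": 0, "ty": 0, "tz": -0.02, "rx": 0, "ry": 0, "rz": 0, "claw": 0.085},
    {"tx": 0, "ty": 0, "tz": -0.02, "rx": 0, "ry": 0, "rz": 0, "claw": 0.085},
  ],
)

```text
clock: 37.2
eef_pos: [463.3, -296.6, 130.1]
tool_rot: [-3.137, 0.004, 0.132]
force: [-0.6, 0.2, 0.2]
width: 84.9
```

Request:
apply_moves(
  increments=[
    {"tx": 0, "ty": 0, "tz": -0.015, "rx": 0, "ry": 0, "rz": 0, "claw": 0.085},
    {"tx": 0, "ty": 0, "tz": -0.035, "rx": 0, "ry": 0, "rz": 0, "claw": 0.085},
    {"tx": 0, "ty": 0, "tz": -0.055, "rx": 0, "ry": 0, "rz": 0, "claw": 0.085},
    {"tx": 0, "ty": 0, "tz": -0.067, "rx": 0, "ry": 0, "rz": 0, "claw": 0.085},
    {"tx": 0, "ty": 0, "tz": -0.0705, "rx": 0, "ry": 0, "rz": 0, "claw": 0.085},
    {"tx": 0, "ty": 0, "tz": -0.0705, "rx": 0, "ry": 0, "rz": 0, "claw": 0.085},
    {"tx": 0, "ty": 0, "tz": -0.0705, "rx": 0, "ry": 0, "rz": 0, "claw": 0.04},
    {"tx": 0, "ty": 0, "tz": -0.0705, "rx": 0, "ry": 0, "rz": 0, "claw": 0.04},
    {"tx": 0, "ty": 0, "tz": -0.0705, "rx": 0, "ry": 0, "rz": 0, "claw": 0.04},
    {"tx": 0, "ty": 0, "tz": -0.0705, "rx": 0, "ry": 0, "rz": 0, "claw": 0.04},
    {"tx": 0, "ty": 0, "tz": -0.0705, "rx": 0, "ry": 0, "rz": 0, "claw": 0.04},
    {"tx": 0, "ty": 0, "tz": -0.0705, "rx": 0, "ry": 0, "rz": 0, "claw": 0.04},
  ],
)

```text
clock: 38.4
eef_pos: [465.5, -299.8, 63.1]
tool_rot: [3.141, -0.002, 0.13]
force: [0.0, 1.7, 6.6]
width: 50.5
```

Request:
apply_moves(
  increments=[
    {"tx": 0, "ty": 0, "tz": 0.01, "rx": 0, "ry": 0, "rz": 0, "claw": 0.04},
    {"tx": 0, "ty": 0, "tz": 0.03, "rx": 0, "ry": 0, "rz": 0, "claw": 0.04},
    {"tx": 0, "ty": 0, "tz": 0.055, "rx": 0, "ry": 0, "rz": 0, "claw": 0.04},
    {"tx": 0, "ty": 0, "tz": 0.06, "rx": 0, "ry": 0, "rz": 0, "claw": 0.04},
    {"tx": 0, "ty": 0, "tz": 0.06, "rx": 0, "ry": 0, "rz": 0, "claw": 0.04},
  ],
)

```text
clock: 38.9
eef_pos: [465.0, -299.9, 122.7]
tool_rot: [3.141, -0.001, 0.13]
force: [0.1, -0.5, -3.5]
width: 50.7
```

Back to the tin's original place: reverse of the outgoing move (+186, +269, +18.9).

Request:
apply_moves(
  increments=[
    {"tx": 0.01, "ty": 0.014, "tz": 0, "rx": 0, "ry": 0, "rz": 1, "claw": 0.04},
    {"tx": 0.028, "ty": 0.04, "tz": 0, "rx": 0, "ry": 0, "rz": 2.6, "claw": 0.04},
    {"tx": 0.046, "ty": 0.066, "tz": 0, "rx": 0, "ry": 0, "rz": 4.3, "claw": 0.04},
    {"tx": 0.064, "ty": 0.092, "tz": 0, "rx": 0, "ry": 0, "rz": 6, "claw": 0.04},
    {"tx": 0.082, "ty": 0.118, "tz": 0, "rx": 0, "ry": 0, "rz": 7.7, "claw": 0.04},
    {"tx": 0.1, "ty": 0.144, "tz": 0, "rx": 0, "ry": 0, "rz": 9.4, "claw": 0.04},
    {"tx": 0.118, "ty": 0.17, "tz": 0, "rx": 0, "ry": 0, "rz": 11.1, "claw": 0.04},
    {"tx": 0.136, "ty": 0.196, "tz": 0, "rx": 0, "ry": 0, "rz": 12.8, "claw": 0.04},
    {"tx": 0.154, "ty": 0.222, "tz": 0, "rx": 0, "ry": 0, "rz": 14.5, "claw": 0.04},
    {"tx": 0.17, "ty": 0.245, "tz": 0, "rx": 0, "ry": 0, "rz": 16.2, "claw": 0.04},
    {"tx": 0.181, "ty": 0.261, "tz": 0, "rx": 0, "ry": 0, "rz": 17.9, "claw": 0.04},
    {"tx": 0.186, "ty": 0.269, "tz": 0, "rx": 0, "ry": 0, "rz": 18.9, "claw": 0.04},
  ],
)

```text
clock: 40.1
eef_pos: [650.5, -27.5, 119.9]
tool_rot: [-3.14, -0.003, 1.787]
force: [0.1, -0.4, -3.2]
width: 50.9
```

Request:
apply_moves(
  increments=[
    {"tx": 0, "ty": 0, "tz": 0, "rx": 0, "ry": 0, "rz": 0, "claw": 0.04},
    {"tx": 0, "ty": 0, "tz": 0, "rx": 0, "ry": 0, "rz": 0, "claw": 0.04},
    {"tx": 0, "ty": 0, "tz": -0.015, "rx": 0, "ry": 0, "rz": 0, "claw": 0.04},
    {"tx": 0, "ty": 0, "tz": -0.035, "rx": 0, "ry": 0, "rz": 0, "claw": 0.04},
    {"tx": 0, "ty": 0, "tz": -0.049, "rx": 0, "ry": 0, "rz": 0, "claw": 0.04},
    {"tx": 0, "ty": 0, "tz": -0.056, "rx": 0, "ry": 0, "rz": 0, "claw": 0.04},
    {"tx": 0, "ty": 0, "tz": -0.0585, "rx": 0, "ry": 0, "rz": 0, "claw": 0.04},
    {"tx": 0, "ty": 0, "tz": -0.0595, "rx": 0, "ry": 0, "rz": 0, "claw": 0.04},
    {"tx": 0, "ty": 0, "tz": -0.0595, "rx": 0, "ry": 0, "rz": 0, "claw": 0.04},
  ],
)

```text
clock: 41.0
eef_pos: [649.2, -31.5, 63.2]
tool_rot: [-3.139, 0.001, 1.778]
force: [-4.3, -0.9, 3.7]
width: 50.9
```

Request:
apply_moves(
  increments=[
    {"tx": 0, "ty": 0, "tz": 0, "rx": 0, "ry": 0, "rz": 0, "claw": 0.054},
    {"tx": 0, "ty": 0, "tz": 0, "rx": 0, "ry": 0, "rz": 0, "claw": 0.06},
    {"tx": 0, "ty": 0, "tz": 0, "rx": 0, "ry": 0, "rz": 0, "claw": 0.085},
    {"tx": 0, "ty": 0, "tz": 0, "rx": 0, "ry": 0, "rz": 0, "claw": 0.085},
    {"tx": 0, "ty": 0, "tz": 0, "rx": 0, "ry": 0, "rz": 0, "claw": 0.085},
    {"tx": 0, "ty": 0, "tz": 0.02, "rx": 0, "ry": 0, "rz": 0, "claw": 0.085},
    {"tx": 0, "ty": 0, "tz": 0.06, "rx": 0, "ry": 0, "rz": 0, "claw": 0.085},
    {"tx": 0, "ty": 0, "tz": 0.09, "rx": 0, "ry": 0, "rz": 0, "claw": 0.085},
    {"tx": 0, "ty": 0, "tz": 0.11, "rx": 0, "ry": 0, "rz": 0, "claw": 0.085},
    {"tx": 0, "ty": 0, "tz": 0.11, "rx": 0, "ry": 0, "rz": 0, "claw": 0.085},
  ],
)

```text
clock: 42.0
eef_pos: [653.1, -30.3, 175.9]
tool_rot: [3.135, 0.001, 1.779]
force: [0.0, -0.7, -0.3]
width: 84.7
```

Request:
apply_moves(
  increments=[
    {"tx": -0.015, "ty": -0.015, "tz": 0, "rx": 0, "ry": 0, "rz": -1.5, "claw": 0.085},
    {"tx": -0.04, "ty": -0.04, "tz": 0, "rx": 0, "ry": 0, "rz": -3.2, "claw": 0.085},
    {"tx": -0.07, "ty": -0.07, "tz": 0, "rx": 0, "ry": 0, "rz": -4.9, "claw": 0.085},
    {"tx": -0.1, "ty": -0.1, "tz": 0, "rx": 0, "ry": 0, "rz": -6.6, "claw": 0.085},
    {"tx": -0.13, "ty": -0.13, "tz": 0, "rx": 0, "ry": 0, "rz": -8.3, "claw": 0.085},
    {"tx": -0.16, "ty": -0.16, "tz": 0, "rx": 0, "ry": 0, "rz": -10, "claw": 0.085},
    {"tx": -0.19, "ty": -0.19, "tz": 0, "rx": 0, "ry": 0, "rz": -11.7, "claw": 0.085},
    {"tx": -0.22, "ty": -0.215, "tz": 0, "rx": 0, "ry": 0, "rz": -13.4, "claw": 0.085},
    {"tx": -0.245, "ty": -0.24, "tz": 0, "rx": 0, "ry": 0, "rz": -15.1, "claw": 0.085},
    {"tx": -0.265, "ty": -0.26, "tz": 0, "rx": 0, "ry": 0, "rz": -16.8, "claw": 0.085},
    {"tx": -0.277, "ty": -0.272, "tz": 0, "rx": 0, "ry": 0, "rz": -18.3, "claw": 0.085},
    {"tx": -0.278, "ty": -0.2735, "tz": 0, "rx": 0, "ry": 0, "rz": -18.9, "claw": 0.085},
  ],
)

```text
clock: 43.2
eef_pos: [369.6, -305.9, 171.5]
tool_rot: [3.142, 0.003, 0.121]
force: [1.4, -0.3, -0.0]
width: 85.1
```

Request:
apply_moves(
  increments=[
    {"tx": 0, "ty": 0, "tz": 0, "rx": 0, "ry": 0, "rz": 0, "claw": 0.085},
    {"tx": 0, "ty": 0, "tz": 0, "rx": 0, "ry": 0, "rz": 0, "claw": 0.085},
    {"tx": 0, "ty": 0, "tz": 0, "rx": 0, "ry": 0, "rz": 0, "claw": 0.085},
  ],
)

```text
clock: 43.5
eef_pos: [372.9, -303.4, 172.0]
tool_rot: [-3.141, 0.0, 0.132]
force: [0.4, -0.3, -0.1]
width: 84.8
```

Request:
apply_moves(
  increments=[
    {"tx": 0, "ty": 0, "tz": -0.015, "rx": 0, "ry": 0, "rz": 0, "claw": 0.085},
    {"tx": 0, "ty": 0, "tz": -0.04, "rx": 0, "ry": 0, "rz": 0, "claw": 0.085},
    {"tx": 0, "ty": 0, "tz": -0.065, "rx": 0, "ry": 0, "rz": 0, "claw": 0.085},
    {"tx": 0, "ty": 0, "tz": -0.082, "rx": 0, "ry": 0, "rz": 0, "claw": 0.085},
    {"tx": 0, "ty": 0, "tz": -0.0865, "rx": 0, "ry": 0, "rz": 0, "claw": 0.085},
    {"tx": 0, "ty": 0, "tz": -0.0865, "rx": 0, "ry": 0, "rz": 0, "claw": 0.085},
    {"tx": 0, "ty": 0, "tz": -0.0865, "rx": 0, "ry": 0, "rz": 0, "claw": 0.04},
    {"tx": 0, "ty": 0, "tz": -0.0865, "rx": 0, "ry": 0, "rz": 0, "claw": 0.04},
    {"tx": 0, "ty": 0, "tz": -0.0865, "rx": 0, "ry": 0, "rz": 0, "claw": 0.04},
    {"tx": 0, "ty": 0, "tz": -0.0865, "rx": 0, "ry": 0, "rz": 0, "claw": 0.04},
    {"tx": 0, "ty": 0, "tz": -0.0865, "rx": 0, "ry": 0, "rz": 0, "claw": 0.04},
    {"tx": 0, "ty": 0, "tz": -0.0865, "rx": 0, "ry": 0, "rz": 0, "claw": 0.04},
  ],
)

```text
clock: 44.7
eef_pos: [373.4, -304.5, 87.3]
tool_rot: [3.14, -0.002, 0.13]
force: [-0.6, 1.4, 7.0]
width: 52.2
```

Request:
apply_moves(
  increments=[
    {"tx": 0, "ty": 0, "tz": 0.01, "rx": 0, "ry": 0, "rz": 0, "claw": 0.04},
    {"tx": 0, "ty": 0, "tz": 0.03, "rx": 0, "ry": 0, "rz": 0, "claw": 0.04},
    {"tx": 0, "ty": 0, "tz": 0.055, "rx": 0, "ry": 0, "rz": 0, "claw": 0.04},
    {"tx": 0, "ty": 0, "tz": 0.06, "rx": 0, "ry": 0, "rz": 0, "claw": 0.04},
    {"tx": 0, "ty": 0, "tz": 0.06, "rx": 0, "ry": 0, "rz": 0, "claw": 0.04},
  ],
)

```text
clock: 45.2
eef_pos: [373.1, -304.5, 146.8]
tool_rot: [3.14, -0.002, 0.13]
force: [0.2, -0.4, -2.4]
width: 51.9
```

Request:
apply_moves(
  increments=[
    {"tx": 0.007, "ty": 0.012, "tz": 0, "rx": 0, "ry": 0, "rz": 0, "claw": 0.04},
    {"tx": 0.025, "ty": 0.042, "tz": 0, "rx": 0, "ry": 0, "rz": 0, "claw": 0.04},
    {"tx": 0.046, "ty": 0.078, "tz": 0, "rx": 0, "ry": 0, "rz": 0, "claw": 0.04},
    {"tx": 0.068, "ty": 0.115, "tz": 0, "rx": 0, "ry": 0, "rz": 0, "claw": 0.04},
    {"tx": 0.09, "ty": 0.152, "tz": 0, "rx": 0, "ry": 0, "rz": 0, "claw": 0.04},
    {"tx": 0.112, "ty": 0.189, "tz": 0, "rx": 0, "ry": 0, "rz": 0, "claw": 0.04},
    {"tx": 0.134, "ty": 0.226, "tz": 0, "rx": 0, "ry": 0, "rz": 0, "claw": 0.04},
    {"tx": 0.154, "ty": 0.26, "tz": 0, "rx": 0, "ry": 0, "rz": 0, "claw": 0.04},
    {"tx": 0.172, "ty": 0.29, "tz": 0, "rx": 0, "ry": 0, "rz": 0, "claw": 0.04},
    {"tx": 0.186, "ty": 0.313, "tz": 0, "rx": 0, "ry": 0, "rz": 0, "claw": 0.04},
    {"tx": 0.195, "ty": 0.328, "tz": 0, "rx": 0, "ry": 0, "rz": 0, "claw": 0.04},
    {"tx": 0.198, "ty": 0.333, "tz": 0, "rx": 0, "ry": 0, "rz": 0, "claw": 0.04},
  ],
)

```text
clock: 46.4
eef_pos: [570.4, 31.8, 144.7]
tool_rot: [-3.141, 0.002, 0.133]
force: [-0.6, -0.2, -3.1]
width: 51.5
```

Request:
apply_moves(
  increments=[
    {"tx": 0, "ty": 0, "tz": 0, "rx": 0, "ry": 0, "rz": 0, "claw": 0.04},
    {"tx": 0, "ty": 0, "tz": 0, "rx": 0, "ry": 0, "rz": 0, "claw": 0.04},
    {"tx": 0, "ty": 0, "tz": -0.015, "rx": 0, "ry": 0, "rz": 0, "claw": 0.04},
    {"tx": 0, "ty": 0, "tz": -0.035, "rx": 0, "ry": 0, "rz": 0, "claw": 0.04},
    {"tx": 0, "ty": 0, "tz": -0.049, "rx": 0, "ry": 0, "rz": 0, "claw": 0.04},
    {"tx": 0, "ty": 0, "tz": -0.056, "rx": 0, "ry": 0, "rz": 0, "claw": 0.04},
    {"tx": 0, "ty": 0, "tz": -0.0585, "rx": 0, "ry": 0, "rz": 0, "claw": 0.04},
    {"tx": 0, "ty": 0, "tz": -0.0595, "rx": 0, "ry": 0, "rz": 0, "claw": 0.04},
    {"tx": 0, "ty": 0, "tz": -0.0595, "rx": 0, "ry": 0, "rz": 0, "claw": 0.04},
  ],
)

```text
clock: 47.3
eef_pos: [570.9, 27.5, 87.7]
tool_rot: [3.141, -0.001, 0.128]
force: [-1.3, -1.0, 3.6]
width: 52.0
```

Contact. Release, rise, and move away so the view is clear.

Request:
apply_moves(
  increments=[
    {"tx": 0, "ty": 0, "tz": 0, "rx": 0, "ry": 0, "rz": 0, "claw": 0.056},
    {"tx": 0, "ty": 0, "tz": 0, "rx": 0, "ry": 0, "rz": 0, "claw": 0.06},
    {"tx": 0, "ty": 0, "tz": 0, "rx": 0, "ry": 0, "rz": 0, "claw": 0.085},
    {"tx": 0, "ty": 0, "tz": 0, "rx": 0, "ry": 0, "rz": 0, "claw": 0.085},
    {"tx": 0, "ty": 0, "tz": 0, "rx": 0, "ry": 0, "rz": 0, "claw": 0.085},
    {"tx": 0, "ty": 0, "tz": 0.02, "rx": 0, "ry": 0, "rz": 0, "claw": 0.085},
    {"tx": 0, "ty": 0, "tz": 0.06, "rx": 0, "ry": 0, "rz": 0, "claw": 0.085},
    {"tx": 0, "ty": 0, "tz": 0.1, "rx": 0, "ry": 0, "rz": 0, "claw": 0.085},
    {"tx": 0, "ty": 0, "tz": 0.12, "rx": 0, "ry": 0, "rz": 0, "claw": 0.085},
  ],
)

```text
clock: 48.2
eef_pos: [572.4, 29.0, 209.8]
tool_rot: [3.141, -0.005, 0.13]
force: [0.2, 0.8, 0.4]
width: 84.8
```

Request:
apply_moves(
  increments=[
    {"tx": -0.01, "ty": -0.02, "tz": 0, "rx": 0, "ry": 0, "rz": 0, "claw": 0.085},
    {"tx": -0.03, "ty": -0.06, "tz": 0, "rx": 0, "ry": 0, "rz": 0, "claw": 0.085},
    {"tx": -0.05, "ty": -0.1, "tz": 0, "rx": 0, "ry": 0, "rz": 0, "claw": 0.085},
    {"tx": -0.07, "ty": -0.14, "tz": 0, "rx": 0, "ry": 0, "rz": 0, "claw": 0.085},
    {"tx": -0.09, "ty": -0.18, "tz": 0, "rx": 0, "ry": 0, "rz": 0, "claw": 0.085},
    {"tx": -0.11, "ty": -0.22, "tz": 0, "rx": 0, "ry": 0, "rz": 0, "claw": 0.085},
    {"tx": -0.13, "ty": -0.26, "tz": 0, "rx": 0, "ry": 0, "rz": 0, "claw": 0.085},
    {"tx": -0.15, "ty": -0.3, "tz": 0, "rx": 0, "ry": 0, "rz": 0, "claw": 0.085},
    {"tx": -0.17, "ty": -0.34, "tz": 0, "rx": 0, "ry": 0, "rz": 0, "claw": 0.085},
    {"tx": -0.185, "ty": -0.37, "tz": 0, "rx": 0, "ry": 0, "rz": 0, "claw": 0.085},
    {"tx": -0.195, "ty": -0.39, "tz": 0, "rx": 0, "ry": 0, "rz": 0, "claw": 0.085},
    {"tx": -0.2, "ty": -0.4, "tz": 0, "rx": 0, "ry": 0, "rz": 0, "claw": 0.085},
  ],
)

```text
clock: 49.4
eef_pos: [369.0, -373.4, 206.5]
tool_rot: [3.141, 0.0, 0.126]
force: [-0.4, 0.7, 0.5]
width: 85.1
```

Run:
```python
from h import *
a=get_image("side");b=get_image("top");s=read_state();print(s["eef_pos"],s["force"])
cv2.imwrite("pics/tF.png",b[:,:,::-1]);cv2.imwrite("pics/sF.png",a[:,:,::-1])
o=cv2.imread("pics/top0.png")[:,:,::-1]
def c(im):return cv2.resize(im[140:258,235:390],(400,305))
A=np.hstack([c(o),c(b)]); B=np.hstack([cv2.resize(a[110:310,200:460],(400,295)),cv2.resize(b[130:350,140:430],(400,295))])
cv2.imwrite("pics/F.png",np.vstack([A,B])[:,:,::-1])
```

```text
[ 369.83569251 -372.149093    206.35778051] [0.18098783 0.50372806 0.1822812 ]
```

View pics/F.png

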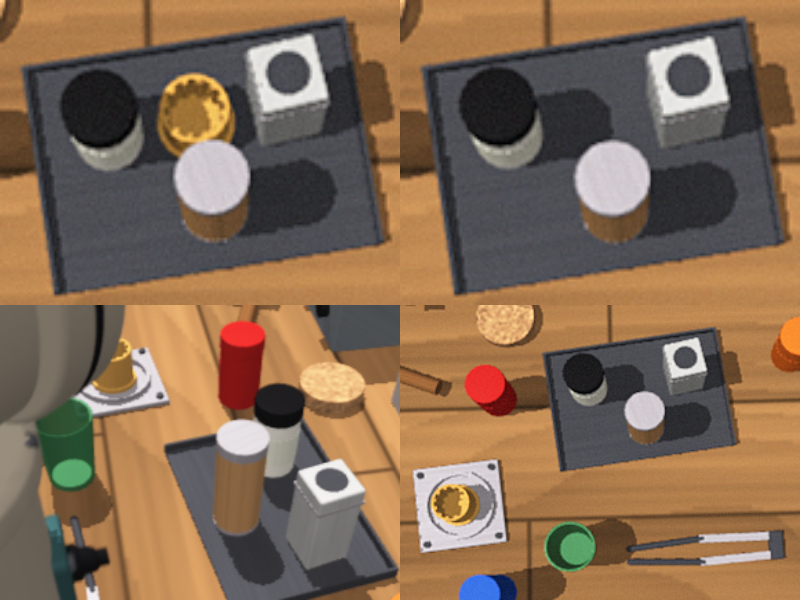

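Top row shows before (left) and after (right). The jar cap is at (100,107) against (99,104), the tin top at (288,72) against (288,75), and the tube lid at (212,177) in both. One crop pixel is about 0.75 mm, so each is within about 2–3 mm. The mould sits in the ring at (455,503), and the tumbler and jacks have not moved.

```bash
python3 -c "
from cell import *
print(finish_job())"
```

```text
the job is handed in; nothing more can be done
None
```

The job is done and handed in at about 49.5 s of the 131 s allowed. The tube, tin and jar went to the mat, and the mould into the ring of the stand. Then the jar, tin and tube went back on the tray.

**Last checks:** The final pictures show all three upright on the tray, each about 2–3 mm or less from where it stood at the start. The mould stands upright inside the ring, 2–3 mm off centre. The tumbler and jacks are where they were, and the robot is clear of everything with about zero force on it. Every set-down was felt as light contact, 13 N or less, before release.

**What disagreed:**
- **Fingertip height:** The fingertips really sit about 35 mm above the reported TCP. My first grasp of the mould therefore closed above it without touching it. I saw this in the pictures, went lower, and the second grasp held.
- **Jar grip:** For the same reason the jar was held by its cap, not its body, which worked without trouble.

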